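# Refit the cover board in a lever arch stock file

### The job

The blue stock file on the counter has lost its orange cover board. Lift the file's lever to spring the rings open, put the orange board flat on top of the filed boards with both posts through its holes, then press the lever down until it clicks home and give it one firm push (about 12 N) against its stop, so that the rings are shut tight over the board. Do not bend the lever by pushing or pulling hard, do not force the board or the rings, leave everything else on the counter alone, and let go at the end.

Things in the scene. Friction and masses are not known exactly. Their poses are not given: they have to be found in the camera images.
- lever (a joint): Lever angle, rad (noisy, about 0.015). 0 = down, home, rings shut; 1.0 = lifted to a hard stop, rings open. An over-centre spring holds it home: lifting the knob takes 6-8 N until 0.03 rad, then the spring carries it open and holds it. Pressed down at the knob it resists 4-8 N, clicks over at 0.03 rad (3 mm of knob travel) onto a hard stop and stays. Let go above that it reopens.
- lever_bend (a joint): Elastic bending of the lever half-way along, rad: 0 unloaded, negative = knob pushed down, positive = pulled up; 0.001 rad per N at the knob with the lever down. Readings are too noisy to control by: use the force felt. A firm push against the stop (8 N or more) seats it; past 0.020 either way (about 18 N) it is spoilt, so feel for the stop, and do not pull it past its open stop.
- lever_knob (a point): Nominal centre of the black knob on the lever's free end; the knob itself is screwed on up to 4 mm higher or lower (lever's z). Cylinder 16 mm across, 24 mm long along file x: pinch its flat ends (pads closing along file x) from above, or press its top. Home: 28 mm above the file's cover, 90 mm in +y, 12 mm up from lever_hinge. Axes turn with the lever. The file lies on a cork pad 0-12 mm high.
- lever_hinge (a point): Point on the lever's hinge line, 16 mm above the file's cover, fixed with the file (which does not move). Axes are the file's: x along the hinge and the row of posts, y from the posts towards the home knob, z up. The knob swings about the file's x axis: lifting carries it up and back towards the posts. The hinge is 56 mm in +y from the line of the posts and 36 mm below their tips.
- seat (a point): Where the orange board belongs: centre of the top face of the wooden boards already filed (112 mm in x, 92 mm in y), 12 mm above the file's cover, 4 mm below lever_hinge, axes as the file's. The two posts stand 35 mm from it in +y, at x -40 and +40 mm.
- post_near (a point): Tip of the fixed steel post on the file's -x side: 8 mm across, coned over its last 8 mm to 3 mm, tip 40 mm above the seat. With the lever home a steel arch covers the tip; with it lifted, the arches stand clear on the +y side and reach no higher than 10 mm above the tips.
- post_far (a point): Tip of the other post, at the file's +x side, 80 mm from the first.
- cover_grip (a point): Centre, half-way up, of the upright grip in the middle of the orange board: 12 mm thick (x), 40 mm long (y), 36 mm tall; this point is 23 mm above the board's underside. Board: stiff plastic, 112 (x) by 92 (y) by 5 mm, 80-170 g. Axes are the board's, holes on its +y side; it goes on with its axes along the file's. The green one is not wanted. Pressing it on with over 40 N is too much.
- hole_near (a point): Centre of the -x hole of the orange board, at its underside: 11.5 mm in diameter, at x -40, y +35 mm of the board. It goes on post_near.
- hole_far (a point): Centre of the +x hole, at x +40, y +35 mm of the board. It goes on post_far.
- green_cover: The green board, same shape as the orange one, a bystander. Origin at the centre of its underside.
- mug: White mug, 80 mm across, 85 mm tall, bystander.
- pot: Terracotta pot, 90 mm across, 80 mm tall, bystander.
- bowl: Blue bowl, 120 mm across, 50 mm tall, bystander.
- jar: Glass jar with a wooden lid, 64 mm across, 85 mm tall, bystander.
- tag_box: Small cardboard box 50 x 70 x 35 mm, bystander.
- candlestick: Brass candlestick, 64 mm across, 90 mm tall, bystander.
There are look-alikes about, which are no part of the job. Of the things like the part that bears cover_grip, leave any that is purple or red; of the rest the smaller one is meant.

How it is judged:
On the way, in this order (a step that is already met when the one before it is completed fails the run):
1. the lever is lifted and the rings are open (value of joint lever above 0.85 rad), for 0.2 s.
2. with the rings open, the orange board lies on the filed boards with both posts through its holes (value of joint lever above 0.8 rad and horizontal distance between hole_near and post_near below 0.004 m and horizontal distance between hole_far and post_far below 0.004 m and z of each of hole_near, hole_far in the frame of seat below 0.003 m), for 0.2 s.
3. the lever is down past its click and pushed firmly (at least about 8 N) against its stop (value of joint lever below 0.02 rad and value of joint lever_bend below -0.008 rad), for 0.05 s.
At the end, for the whole second after the job is handed in: the lever is home (within 0.02 rad) and the orange board lies flat on the filed boards with both posts through its holes: each hole within 4 mm of its own post sideways and within 3 mm of the top of the filed boards (value of joint lever below 0.02 rad and horizontal distance between hole_near and post_near below 0.004 m and horizontal distance between hole_far and post_far below 0.004 m and z of each of hole_near, hole_far in the frame of seat below 0.003 m); the robot touches nothing.
It fails at once if the lever is bent by pushing or pulling on its knob with more than about 18 N (value of joint lever_bend below -0.02 rad or value of joint lever_bend above 0.02 rad).
It fails at once if the orange board is pressed on the file with more than 40 N (contact force between cover and file above 40 N).
It fails at once if the robot or the board knocks the rings with more than 15 N (contact force between any of the fingers, cover and arches above 15 N).
It fails at once if another thing on the counter is moved by more than 15 mm (distance of any of green_cover, mug, pot, bowl, jar, tag_box, candlestick from where it was at the start of the episode above 0.015 m).
It also fails if it takes over 72 s, if anything falls off the work surface, if the arm or the gripper's body presses on something with over 40 N, if the wrist force passes 120 N, or if a joint passes its speed limit or range.

### The arm

A 6-joint arm with a two-finger parallel gripper is mounted at the origin on the work surface. World frame = base frame: x ahead of the robot, y to its left, z up, the work surface at z = 0. Lengths are in m, angles in rad, forces in N, time in s.
With the tool pointing down it reaches from about 0.375 to 0.9 m from the base axis. Payload 3.1 kg.
Tool frame: the origin (TCP) lies at the very end of the fingers, on their centre line; the grasp point (between the pads) lies 19 mm behind it (manip.grasp_offset is the distance from the TCP to the grasp point, in m); y points along the fingers, z is the direction in which the jaws open and shut, and the axes are right-handed (so a half turn about y gives the same grasp; the last joint's range is limited). The gripper opens to 85 mm and grips with 20 to 120 N. Pads are 22 mm wide; open, the fingers measure 114 mm over their backs; the gripper's body (76 mm by 85 mm) begins 54 mm behind the grasp point. The pads swing forward as they close: fully open they stand 13 mm farther back than shut.
Start: joints at [-1.357, 0.527, 1.433, -0, 1.181, -0.178], TCP at [0.239, -0.578, 0.231] pointing down, gripper open.
Joint ranges: [-3.08, 3.08], [-0.75, 2.2], [0.22, 2.44], [-1.43, 4.57], [0, 2.65], [-2.85, 2.85]. Speed limits (rad/s): [2.79, 2.79, 3.14, 3.14, 3.14, 3.14].

### API

Orientations are given as a unit quaternion [x, y, z, w].
In Python, from station import manip gives the robot as it stands.
- The arm moves only by the tool apply_moves, never from a script. Its argument "motion" is a list of rows, each a list of 5 numbers: the finger opening in mm, from 0 to 85.4, then the shift along the tool's x, y, z in units of 30 mm (1.0 is 30 mm), then the turn about the tool's y in units of 10 degrees (1.0 is 10 degrees). In form: [[fingers, x, y, z, twist], ...]. A call has 1 to 12 rows; each row is the pose to reach, as a shift and turn from the pose commanded when the call began, along the tool's axes at that moment; what a row does not reach only later rows make up. A row lasts 1/8 s, in which the tool goes at most 62.5 mm and 10.7 degrees, less where a joint would pass 70% of its speed; a pose out of reach is approached as far as the arm can. A call with a gripper value outside its range is refused whole. The fingers move at their own pace and stop on an object; "squeeze" is the grip in N (left out, the last holds). Time passes only in rows, so rows that repeat a pose let the fingers close. It gives the time, the measured TCP pose, the force and the opening at its end, in the units of the state.
- manip.sense(): the state, without advancing time (a new reading comes with each control period).
- manip.snapshot(name): name is "scene" or "side" or "wrist"; returns the picture (384x512x3 uint8, red, green, blue); there is no depth.
- manip.get_calibration(name): a dict with "intrinsics" (3x3 intrinsics, pixels), "extrinsics" (4x4, takes a point from camera to world coordinates). Camera axes: x right, y up, looking along -z (the intrinsics and any distortion apply to the point x, -y, -z); pixel columns grow to the right and rows downward; lengths in m; the calibration is good to about 2 mm. A picture is of the moment at which its call begins: read the wrist's pose just before it. get_calibration takes no time and is no camera call; for the wrist camera it gives the pose at the moment of the call.
- manip.sign_off(): hands the job in, once; it reports no verdict.
The state is a dict: "t": time; "q": joint angles; "qd": joint speeds; "tau": joint torques, N m; "tcp_pos": TCP position; "tool_rot": TCP orientation; "force": force on the tool from outside, world axes, zero at the start; "ft_torque": the same for the moment, N m; "finger_gap": opening from 0.0 (shut) to 1.0 (fully open).
Only numpy, scipy, OpenCV 4.12 (cv2) and the standard library are available. Lean on these libraries where they do the work, as an engineer would, in place of code of your own. Each camera call takes 0.05 s, during which the arm holds its last target.

## Working session

There is one attempt and no reset: what is moved stays moved. The work goes in short steps, Python scripts to look and compute and a tool call to move; the robot and the scene stay as the last step left them, time stands still between calls to the robot, and variables do not carry over. Pictures are saved under pics/ and viewed, and the job is handed in when it is done.

Besides the shell and the picture viewer there is one more tool, called as name(argument=value, ...) on one line, values as JSON. apply_moves: Moves the arm, as the interface text tells. Its arguments: {"type":"object","properties":{"motion":{"type":"array"},"squeeze":{"type":"number"}},"required":["motion"]}

```bash
ls; mkdir -p pics; python3 - <<'E'
from station import manip
import cv2,numpy as np
np.set_printoptions(precision=4,suppress=True)
s=manip.sense();print(s)
for n in ["scene","side","wrist"]:
    c=manip.get_calibration(n);print(n,c)
    im=manip.snapshot(n);np.save(f"pics/{n}0.npy",im);cv2.imwrite(f"pics/{n}0.png",cv2.resize(im[:,:,::-1],(800,600),interpolation=cv2.INTER_CUBIC))
print(manip.grasp_offset)
E
```

```text
pics
{'t': 0.0, 'q': array([-1.3575,  0.5285,  1.4339,  0.    ,  1.1814, -0.1785]), 'qd': array([ 0.0003, -0.0005,  0.0005,  0.0001, -0.0011, -0.0009]), 'tau': array([ -0.0015, -44.2357, -17.8023,  -0.0005,   0.0084,  -0.    ]), 'tcp_pos': array([ 0.2385, -0.5769,  0.2303]), 'tool_rot': array([-0.1376,  0.6944, -0.6928,  0.1376]), 'force': array([ 0.8071, -0.2233, -0.0241]), 'ft_torque': array([-0.015 ,  0.0477, -0.0075]), 'finger_gap': 0.99956956028562}
scene {'intrinsics': array([[369.0168,   0.    , 256.4467],
       [  0.    , 369.0168, 180.9186],
       [  0.    ,   0.    ,   1.    ]]), 'extrinsics': array([[-0.6913, -0.4683,  0.5503,  1.0617],
       [ 0.7226, -0.4483,  0.5262,  0.5363],
       [ 0.0003,  0.7614,  0.6483,  0.6983],
       [ 0.    ,  0.    ,  0.    ,  1.    ]])}
side {'intrinsics': array([[420.456 ,   0.    , 255.1719],
       [  0.    , 420.456 , 195.4805],
       [  0.    ,   0.    ,   1.    ]]), 'extrinsics': array([[-0.8329,  0.3937, -0.3889,  0.0828],
       [-0.5533, -0.6015,  0.5762,  0.6348],
       [-0.0071,  0.6951,  0.7189,  0.85  ],
       [ 0.    ,  0.    ,  0.    ,  1.    ]])}
wrist {'intrinsics': array([[288.8789,   0.    , 255.0144],
       [  0.    , 288.8789, 192.1143],
       [  0.    ,   0.    ,   1.    ]]), 'extrinsics': array([[ 0.3817,  0.8837,  0.2707,  0.3081],
       [-0.9243,  0.3656,  0.1097, -0.5492],
       [-0.0021, -0.2921,  0.9564,  0.3729],
       [ 0.    ,  0.    ,  0.    ,  1.    ]])}
0.0187
```

View pics/scene0.png

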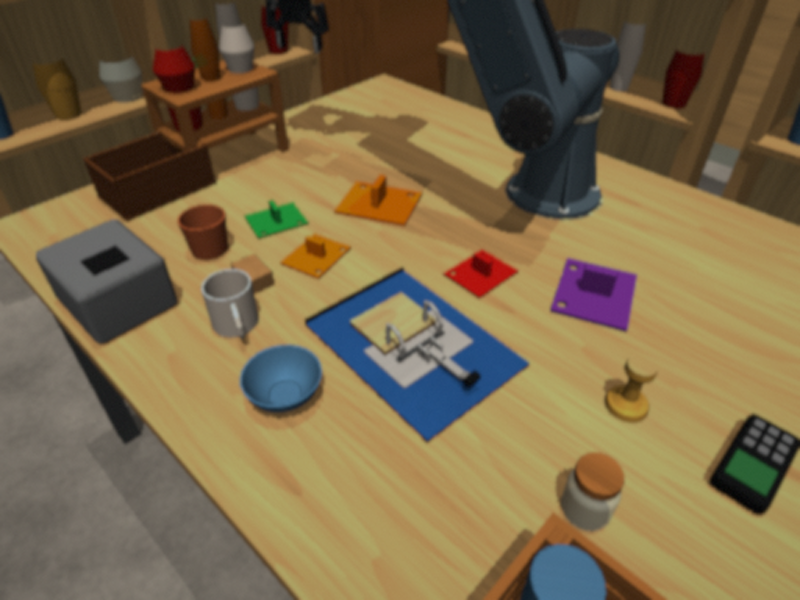

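View pics/side0.png

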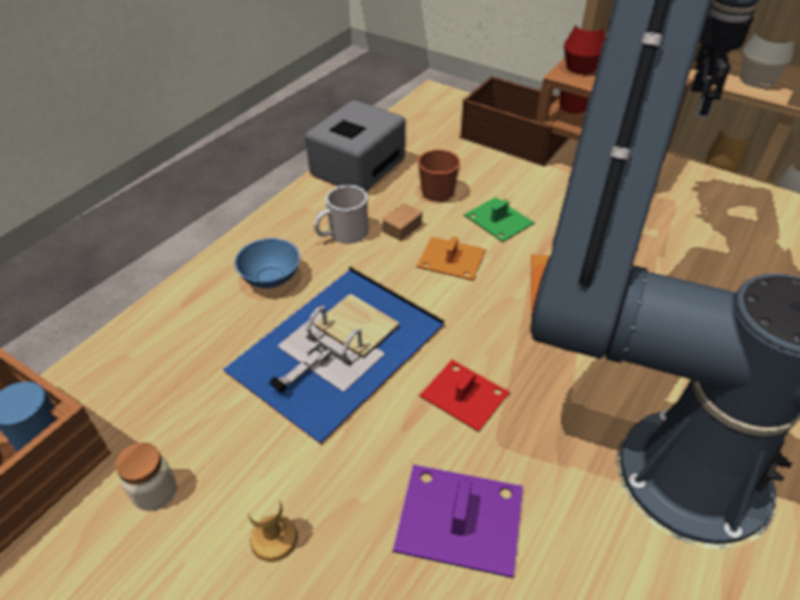

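View pics/wrist0.png

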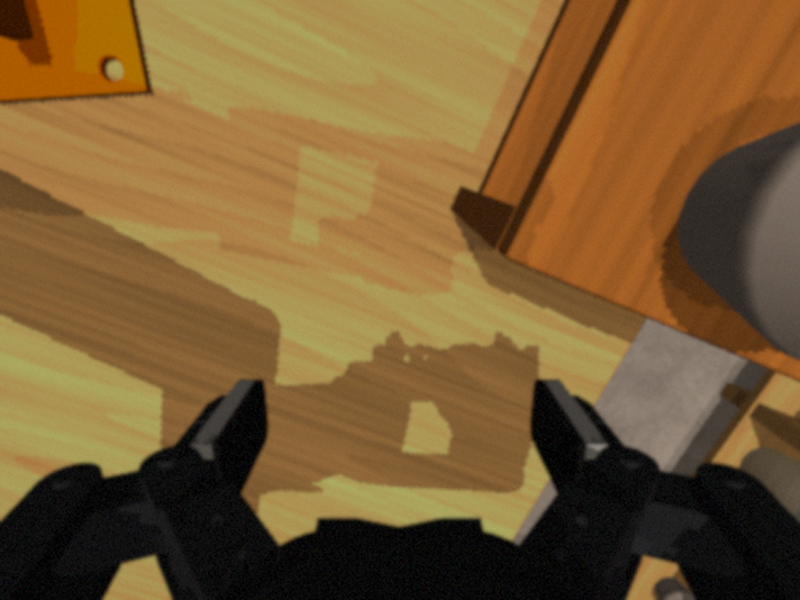

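The orange boards are at scene (380,203), the larger one, and (316,255), the smaller one and the target. The file's lever knob is at scene (470,378) and side (280,384). The wrist view shows only counter and furniture so far. I'll zoom in next.

```bash
cat > h.py <<'E'
import numpy as np,cv2
from station import manip
np.set_printoptions(precision=4,suppress=True)
from scipy.spatial.transform import Rotation as R
def ray(c,uv):
    K=c["intrinsics"];T=c["extrinsics"]
    d=np.array([(uv[0]-K[0,2])/K[0,0],-(uv[1]-K[1,2])/K[1,1],-1.])
    d=T[:3,:3]@d
    return T[:3,3].copy(),d/np.linalg.norm(d)
def plane(c,uv,z):
    o,d=ray(c,uv);return o+d*(z-o[2])/d[2]
def tri(*cu):
    A=np.zeros((3,3));b=np.zeros(3);rs=[ray(c,u) for c,u in cu]
    for o,d in rs:
        P=np.eye(3)-np.outer(d,d);A+=P;b+=P@o
    x=np.linalg.solve(A,b)
    return x,[np.linalg.norm((np.eye(3)-np.outer(d,d))@(x-o)) for o,d in rs]
def proj(c,p):
    K=c["intrinsics"];T=c["extrinsics"]
    q=T[:3,:3].T@(np.asarray(p,float)-T[:3,3]);return np.array([K[0,2]+K[0,0]*q[0]/-q[2],K[1,2]-K[1,1]*q[1]/-q[2]])
def crop(im,name,x0,y0,w,h,f):
    v=cv2.resize(im[y0:y0+h,x0:x0+w,::-1],None,fx=f,fy=f,interpolation=cv2.INTER_CUBIC)
    cv2.imwrite("pics/"+name,v)
E
python3 - <<'E'
from h import *
a=np.load("pics/scene0.npy");b=np.load("pics/side0.npy")
crop(a,"s_file.png",190,165,155,120,5)
crop(b,"d_file.png",140,165,150,120,5)
crop(a,"s_or.png",170,140,60,40,12)
crop(b,"d_or.png",260,145,60,40,12)
E
```

```text
(no output)
```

View pics/s_file.png

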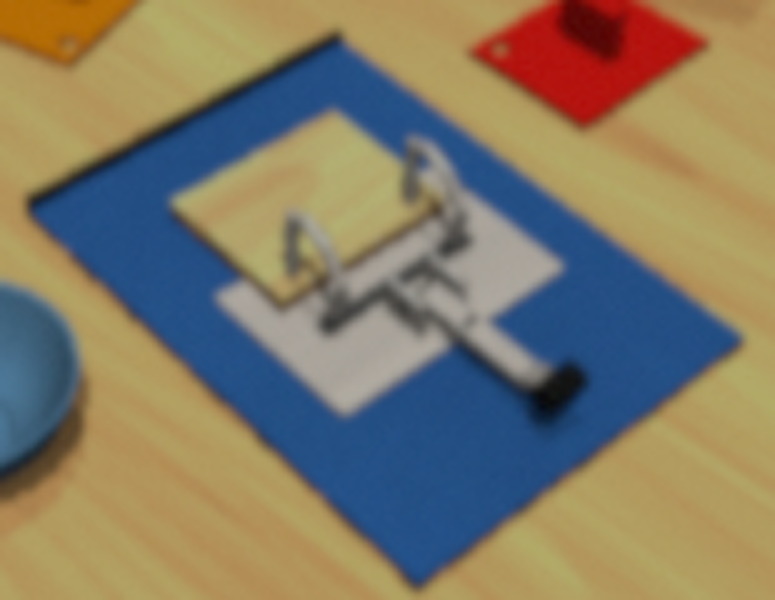

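View pics/d_file.png

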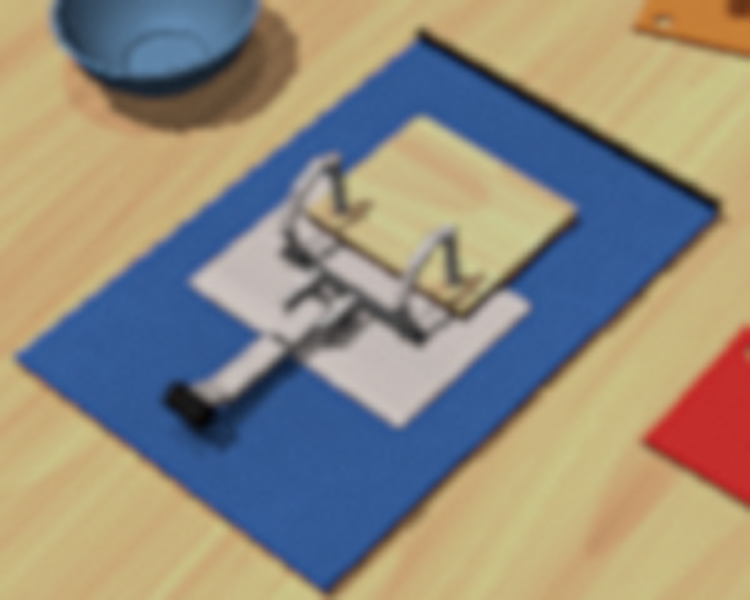

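View pics/s_or.png

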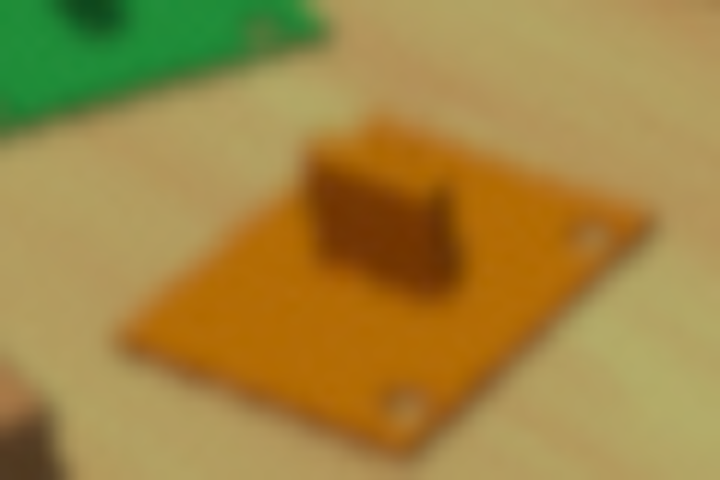

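View pics/d_or.png

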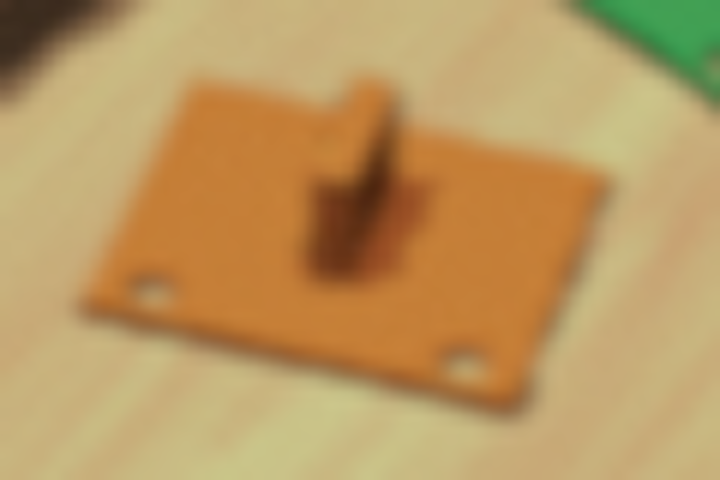

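```bash
python3 - <<'E'
from h import *
S=manip.get_calibration("scene");D=manip.get_calibration("side")
s=lambda x,y:(S,(190+x/5-.4,165+y/5-.4)); d=lambda x,y:(D,(140+x/5-.4,165+y/5-.4))
so=lambda x,y:(S,(170+x/12-.46,140+y/12-.46)); do=lambda x,y:(D,(260+x/12-.46,145+y/12-.46))
def T(n,a,b): x,e=tri(a,b);print(n,x,np.round(e[0],4));return x
T("knob",s(556,392),d(190,405))
c=[T("seat%d"%i,s(*p),d(*q)) for i,(p,q) in enumerate([((335,108),(578,213)),((170,202),(420,115)),((280,305),(308,210)),((445,208),(465,316))])]
c=np.array(c);print(c.mean(0),np.linalg.norm(np.roll(c,1,0)-c,axis=1))
b=np.array([T("blue",s(*p),d(*q)) for p,q in [((340,40),(718,208)),((32,205),(422,36)),((418,585),(20,357)),((742,340),(328,590))]])
print(np.linalg.norm(np.roll(b,1,0)-b,axis=1),b.mean(0))
for a in (c,b):
  y=(a[2]+a[3]-a[0]-a[1]);print("yaw y-axis",np.degrees(np.arctan2(y[1],y[0])),"x-axis",[np.degrees(np.arctan2(*(v[1::-1]))) for v in (a[0]-a[1],a[3]-a[2])])
h1=T("holeA",so(592,234),do(153,290));h2=T("holeB",so(405,403),do(465,360));print(np.linalg.norm(h1-h2))
o=np.array([T("oc",so(*p),do(*q)) for p,q in [((375,118),(195,85)),((650,218),(85,310)),((400,450),(515,405)),((122,338),(605,182))]] if 0 else [T("oc",so(*p),do(*q)) for p,q in [((655,222),(85,308)),((400,452),(515,405)),((122,340),(605,180))]])
print(np.linalg.norm(np.diff(o,axis=0),axis=1),(o[0]+o[2])/2)
T("arch",s(415,140),d(448,232));T("arch2",s(295,215),d(332,158))
E
```

```text
knob [0.5876 0.225  0.0346] 0.0001
seat0 [0.5061 0.0068 0.0239] 0.0016
seat1 [ 0.6198 -0.0047  0.0247] 0.0005
seat2 [0.6289 0.0847 0.0212] 0.0005
seat3 [0.5175 0.0961 0.0175] 0.0007
[0.5681 0.0457 0.0218] [0.0903 0.1143 0.0899 0.112 ]
blue [ 0.45   -0.0441  0.0126] 0.0001
blue [ 0.6646 -0.0654  0.014 ] 0.0002
blue [0.6961 0.2369 0.009 ] 0.0005
blue [0.4793 0.2585 0.0086] 0.0002
[0.3041 0.2157 0.304  0.218 ] [0.5725 0.0965 0.0111]
yaw y-axis 83.46387049079794 x-axis [np.float64(174.2591725695038), np.float64(174.17979050532028)]
yaw y-axis 84.26551725726821 x-axis [np.float64(174.33399781163735), np.float64(174.31941271861268)]
holeA [ 0.529  -0.1168  0.0618] 0.0055
holeB [ 0.5087 -0.2358 -0.0573] 0.0053
0.16958556870107688
oc [ 0.5304 -0.0903  0.078 ] 0.0073
oc [ 0.5017 -0.2524 -0.0859] 0.0076
oc [ 0.525  -0.3468 -0.0855] 0.0066
[0.2323 0.0973] [ 0.5277 -0.2186 -0.0038]
arch [0.5311 0.0865 0.067 ] 0.001
arch2 [0.6114 0.0792 0.067 ] 0.0001
```

```bash
python3 - <<'E'
from h import *
S=manip.get_calibration("scene");D=manip.get_calibration("side")
so=lambda x,y:(S,(170+x/12-.46,140+y/12-.46)); do=lambda x,y:(D,(260+x/12-.46,145+y/12-.46))
def T(n,a,b): x,e=tri(a,b);print(n,x,np.round(e[0],4));return x
h1=T("holeA",so(592,234),do(465,360));h2=T("holeB",so(405,403),do(153,290));print(np.linalg.norm(h1-h2))
o=np.array([T("oc",so(*p),do(*q)) for p,q in [((655,222),(515,405)),((400,452),(85,308)),((122,340),(195,85)),((375,118),(605,180))]])
print(np.linalg.norm(np.roll(o,1,0)-o,axis=1),o.mean(0))
v=h1-h2;print(np.degrees(np.arctan2(v[1],v[0])))
v=o[0]+o[1]-o[2]-o[3];print("y axis",np.degrees(np.arctan2(v[1],v[0])))
# grip top corners
T("gt",so(310,155),do(350,80)); T("gt2",so(440,180),do(320,180))
for p in o: print(np.round(np.hypot(*p[:2]),3))
# bystanders
for n,p,r in [("mug",(229,300),.04),("green",(276,218),0),("tag",(252,272),0),("pot",(203,230),0),("bigorange",(380,203),0),("red",(481,272),0)]:
  print(n,plane(S,np.array(p)*.64,.04 if r else .02))
E
```

```text
holeA [ 0.4803 -0.181   0.0073] 0.0002
holeB [ 0.5581 -0.1626  0.0064] 0.0008
0.0799995943113954
oc [ 0.4633 -0.1758  0.0049] 0.0
oc [ 0.57   -0.1502  0.0045] 0.0013
oc [ 0.5906 -0.2346  0.0061] 0.0002
oc [ 0.4849 -0.2621  0.0052] 0.0013
[0.089  0.1097 0.0869 0.1092] [ 0.5272 -0.2057  0.0052]
-166.69338951251186
y axis 103.86929324603507
gt [ 0.5373 -0.2194  0.0429] 0.0003
gt2 [ 0.524  -0.1834  0.0448] 0.0019
0.496
0.589
0.635
0.551
mug [ 0.7378 -0.1776  0.04  ]
green [ 0.5156 -0.3466  0.02  ]
tag [ 0.6546 -0.2346  0.02  ]
pot [ 0.6445 -0.4187  0.02  ]
bigorange [ 0.3247 -0.2307  0.02  ]
red [0.3609 0.0722 0.02  ]
```

```bash
cat >> h.py <<'E'
def state():
    s=manip.sense();M=R.from_quat(s["tool_rot"]).as_matrix()
    zy=np.degrees(np.arctan2(M[1,2],M[0,2]))
    return s,M,zy
def go(target,zyaw=None,dz=None):
    """print shift in tool units to world TCP target, and twist units to make tool z (or -z) have yaw zyaw"""
    s,M,zy=state()
    sh=M.T@(np.array(target)-s["tcp_pos"])/0.03
    print("t",round(s["t"],2),"tcp",s["tcp_pos"],"zyaw",round(zy,2),"q6",s["q"][5].round(3),"F",s["force"],"gap",round(s["finger_gap"]*85.4,1))
    print("shift units",sh.round(3))
    if zyaw is not None:
        for k in (0,180):
            dy=(zyaw+k-zy+180)%360-180
            # rotating about tool y (down) by +a => world yaw -a
            print("twist units",round(-dy/10,3) if M[2,1]<0 else dy/10)
E
python3 - <<'E'
from h import *
s,M,zy=state();print(M)
c=manip.get_calibration("wrist")["extrinsics"];print("cam in tool",M.T@(c[:3,3]-s["tcp_pos"]))
go([.5876,.225,.12],-5.75)
E
```

```text
[[-0.9242 -0.0004  0.3819]
 [-0.3819  0.0016 -0.9242]
 [-0.0003 -1.     -0.0017]]
cam in tool [-0.075  -0.1424  0.0006]
t 0.15 tcp [ 0.2386 -0.5771  0.2306] zyaw -67.55 q6 -0.179 F [-0.2442 -0.5859  0.0772] gap 85.2
shift units [-20.963   3.725 -20.26 ]
twist units -6.18
twist units 11.82
```

apply_moves(motion=[[60,-20.96,2.5,-20.26,-6.2],[60,-20.96,2.5,-20.26,-6.2],[60,-20.96,2.5,-20.26,-6.2],[60,-20.96,2.5,-20.26,-6.2],[60,-20.96,2.5,-20.26,-6.2],[60,-20.96,2.5,-20.26,-6.2],[60,-20.96,2.5,-20.26,-6.2],[60,-20.96,2.5,-20.26,-6.2],[60,-20.96,2.5,-20.26,-6.2],[60,-20.96,2.5,-20.26,-6.2],[60,-20.96,2.5,-20.26,-6.2],[60,-20.96,2.5,-20.26,-6.2]], squeeze=30)

```text
t: 1.65
tcp_pos: [0.5375, 0.1096, 0.1669]
tool_rot: [0.475, -0.523, 0.524, -0.475]
force: [0.5, -1.8, 1.9]
finger_gap: 0.707
```

```bash
python3 - <<'E'
from h import *
go([.5876,.225,.15],-5.75)
E
```

```text
t 1.65 tcp [0.5375 0.1096 0.1669] zyaw -5.53 q6 0.094 F [ 0.4694 -1.7661  1.8587] gap 60.3
shift units [-3.991  0.564  1.29 ]
twist units 0.022
twist units -17.978
```

apply_moves(motion=[[60,-2,0.3,0.65,0],[60,-3.99,0.56,1.29,0],[60,-3.99,0.56,1.29,0],[60,-3.99,0.56,1.29,0]])

```text
t: 2.15
tcp_pos: [0.5862, 0.2228, 0.1498]
tool_rot: [-0.476, 0.524, -0.523, 0.475]
force: [0.2, 0.6, 0.1]
finger_gap: 0.706
```

```bash
python3 - <<'E'
from h import *
go([.5876,.225,.15],-5.75)
im=manip.snapshot("wrist");np.save("pics/w1.npy",im);crop(im,"w1.png",0,0,512,384,1.56)
E
```

```text
t 2.15 tcp [0.5862 0.2228 0.1498] zyaw -5.49 q6 0.282 F [0.2333 0.5901 0.1476] gap 60.3
shift units [-0.078 -0.008  0.041]
twist units 0.026
twist units -17.974
```

View pics/w1.png

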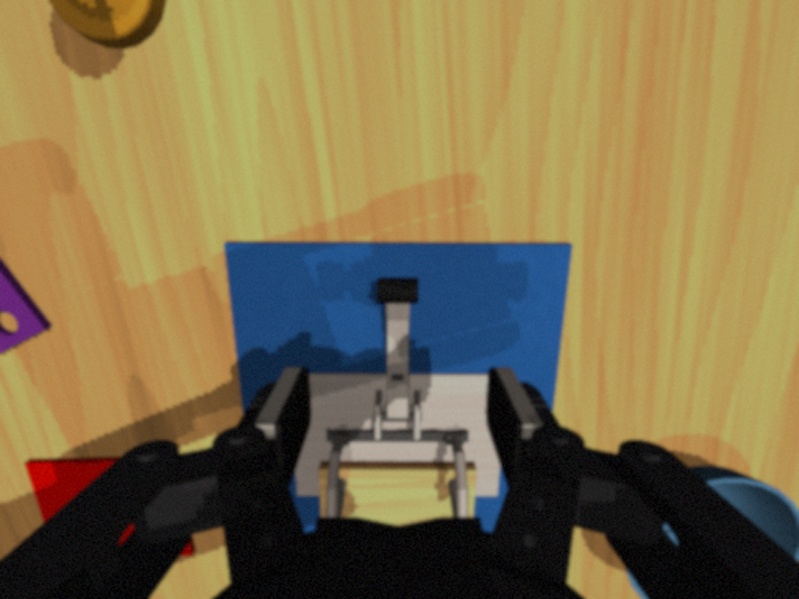

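The wrist view shows the file square to the tool (cover edge level at row 243) and the knob at (398,290).

```bash
python3 - <<'E'
from h import *
W=manip.get_calibration("wrist");S=manip.get_calibration("scene");D=manip.get_calibration("side")
im=np.load("pics/w1.npy")
m=(im.max(2)<45).astype(np.uint8);m[:, :230]=0;m[:,285:]=0;m[:165]=0;m[200:]=0
ys,xs=np.nonzero(m);print(xs.min(),xs.max(),ys.min(),ys.max(),xs.mean(),ys.mean())
u=(xs.mean(),ys.mean())
for z in (.03,.035,.04):print(plane(W,u,z))
ks=(S,(300.8,243.));kd=(D,(177.6,245.6))
print(tri((W,u),ks,kd))
print(plane(W,(225/1.56,243/1.56),.011),plane(W,(571/1.56,243/1.56),.011))
E
```

```text
242 266 179 193 254.0388888888889 185.78333333333333
[0.5857 0.2222 0.03  ]
[0.5858 0.2236 0.035 ]
[0.586 0.225 0.04 ]
(array([0.5869, 0.2244, 0.0345]), [np.float64(0.0014290323709256916), np.float64(0.0007524576341091019), np.float64(0.000849678644668288)])
[0.4807 0.2577 0.011 ] [0.6973 0.2366 0.011 ]
```

apply_moves(motion=[[50,-0.04,2,0.01,0],[45,-0.04,3,0.01,0],[45,-0.04,4,0.01,0],[45,-0.04,4.3,0.01,0],[45,-0.04,4.3,0.01,0],[45,-0.04,4.3,0.01,0]])

```text
t: 2.95
tcp_pos: [0.5885, 0.2238, 0.023]
tool_rot: [0.474, -0.523, 0.524, -0.476]
force: [-0.6, -0.6, 0.2]
finger_gap: 0.529
```

```bash
python3 - <<'E'
from h import *
go([.5865,.224,.02],-5.75)
for n,b in (("side",(130,190,100,80)),("scene",(250,190,100,80))):
  im=manip.snapshot(n);crop(im,n+"1.png",*b,7)
E
```

```text
t 2.95 tcp [0.5885 0.2238 0.023 ] zyaw -5.59 q6 0.284 F [-0.6469 -0.6449  0.1936] gap 45.2
shift units [ 0.001  0.099 -0.068]
twist units 0.016
twist units -17.984
```

View pics/side1.png

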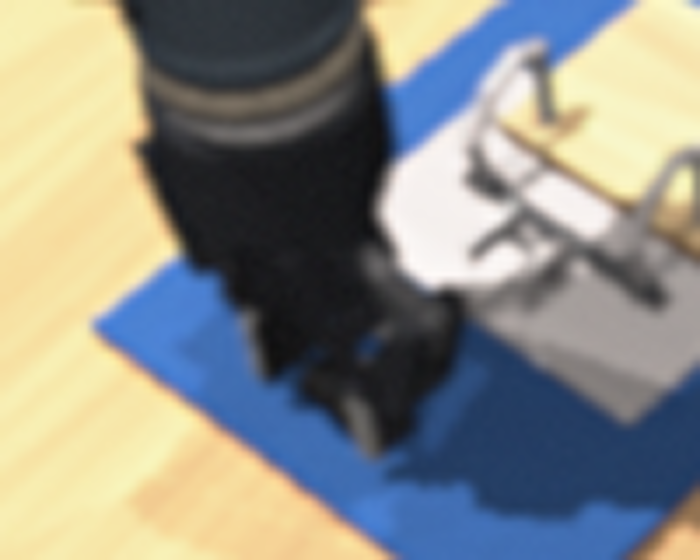

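View pics/scene1.png

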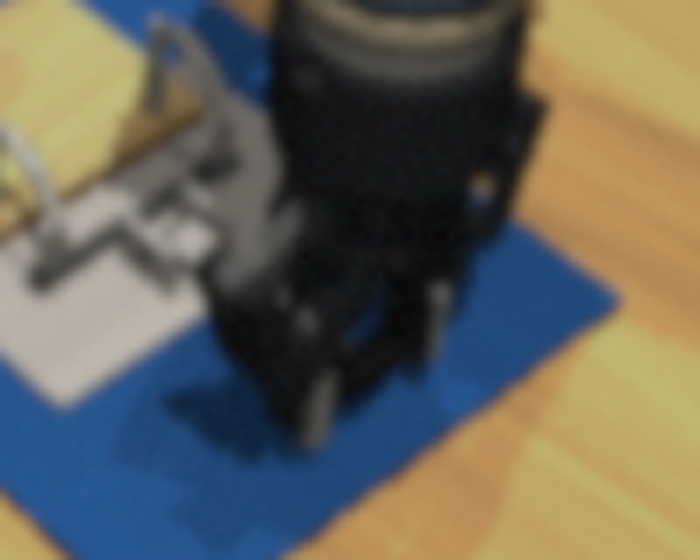

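The fingers straddle the knob, seen mostly occluded in both views. Next I close on it.

apply_moves(motion=[[45,0,0.05,-0.06,0],[20,0,0.05,-0.06,0],[20,0,0.05,-0.06,0],[20,0,0.05,-0.06,0],[20,0,0.05,-0.06,0]], squeeze=30)

```text
t: 3.68
tcp_pos: [0.5858, 0.2244, 0.0202]
tool_rot: [0.475, -0.524, 0.524, -0.475]
force: [-0.7, 0.6, 2.2]
finger_gap: 0.273
```

```bash
python3 - <<'E'
from h import *
go([.5865,.224,.02],-5.75)
E
```

```text
t 3.67 tcp [0.5858 0.2244 0.0202] zyaw -5.56 q6 0.285 F [-0.675   0.5998  2.1817] gap 23.3
shift units [0.011 0.005 0.024]
twist units 0.019
twist units -17.981
```

apply_moves(motion=[[20,0.01,-0.05,0,0],[20,0.02,-0.1,0,0],[20,0.03,-0.15,0,0],[20,0.05,-0.25,0,0]])

```text
t: 4.18
tcp_pos: [0.5857, 0.2231, 0.0282]
tool_rot: [-0.475, 0.524, -0.524, 0.475]
force: [-0.2, 2.9, 3.7]
finger_gap: 0.271
```

apply_moves(motion=[[20,0.04,-0.19,0,0],[20,0.12,-0.41,0,0],[20,0.2,-0.62,0,0],[20,0.31,-0.82,0,0],[20,0.42,-1.01,0,0],[20,0.56,-1.2,0,0],[20,0.7,-1.37,0,0],[20,0.86,-1.53,0,0],[20,1.03,-1.69,0,0],[20,1.21,-1.82,0,0],[20,1.4,-1.95,0,0],[20,1.4,-1.95,0,0]])

```text
t: 5.68
tcp_pos: [0.5815, 0.1802, 0.0865]
tool_rot: [0.475, -0.524, 0.524, -0.475]
force: [-0.9, 3.0, 5.5]
finger_gap: 0.274
```

apply_moves(motion=[[55,0,0,0,0],[55,0,0,0,0],[55,0,0,0,0],[55,0,-1,0,0],[55,0,-3,0,0],[55,0,-4,0,0],[55,0,-4,0,0]])

```text
t: 6.55
tcp_pos: [0.5832, 0.181, 0.2087]
tool_rot: [0.474, -0.522, 0.525, -0.477]
force: [0.4, 0.2, -0.6]
finger_gap: 0.647
```

```bash
python3 - <<'E'
from h import *
go([.52725,-.2055,.12],13.5)
W=manip.get_calibration("wrist")
for n,b in (("side",(140,165,150,120)),("scene",(190,165,155,120)),("wrist",(0,0,512,384))):
  im=manip.snapshot(n);np.save("pics/%s2.npy"%n,im);crop(im,n+"2.png",*b,5 if n!="wrist" else 1.56)
S=manip.get_calibration("scene");D=manip.get_calibration("side")
import pickle;pickle.dump(W,open("pics/W2.pkl","wb"))
E
```

```text
t 6.55 tcp [0.5832 0.181  0.2087] zyaw -5.54 q6 0.215 F [ 0.365   0.1607 -0.5996] gap 55.2
shift units [13.006  2.941 -0.63 ]
twist units -1.904
twist units 16.096
```

View pics/side2.png

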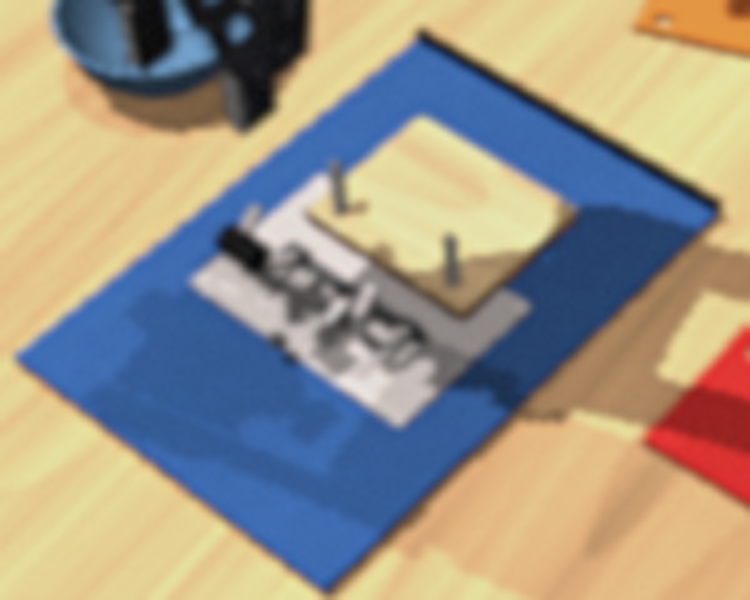

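View pics/scene2.png

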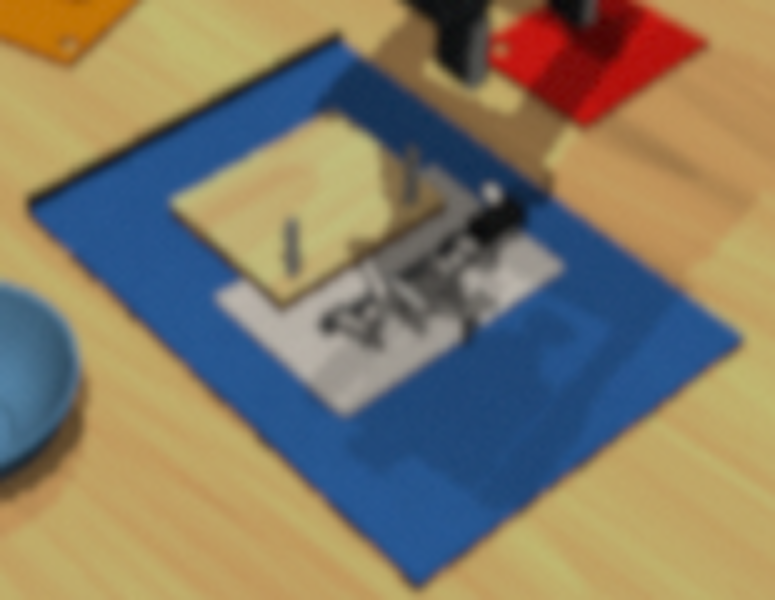

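View pics/wrist2.png

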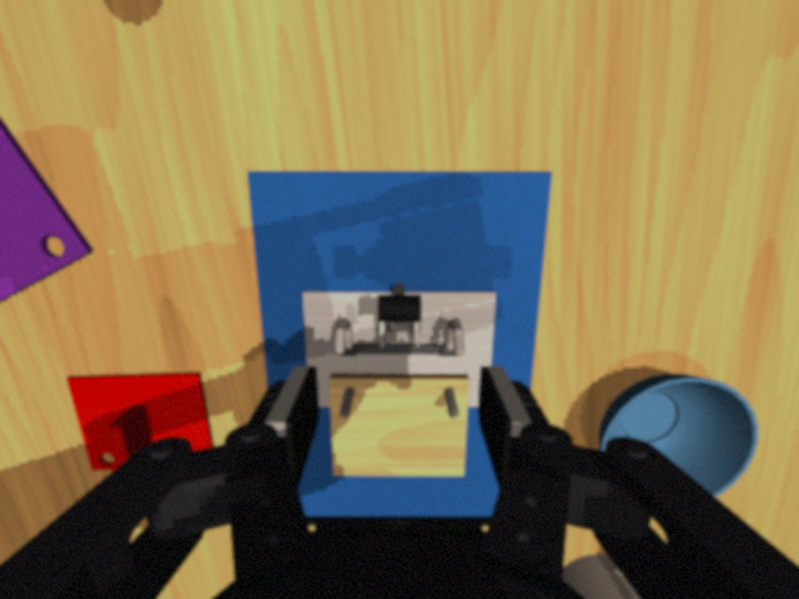

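The lever stands open. The post tips are visible in all three crops: side (335,160) and (450,238), scene (291,220) and (411,148), wrist (345,416) and (455,416).

```bash
python3 - <<'E'
from h import *
import pickle
W=pickle.load(open("pics/W2.pkl","rb"));S=manip.get_calibration("scene");D=manip.get_calibration("side")
s=lambda x,y:(S,(190+x/5-.4,165+y/5-.4)); d=lambda x,y:(D,(140+x/5-.4,165+y/5-.4)); w=lambda x,y:(W,(x/1.56-.2,y/1.56-.2))
for n,a in [("far tip",(s(291,220),d(335,160))),("near tip",(s(411,148),d(450,238))),("far base",(s(291,277),d(343,212))),("near base",(s(410,205),d(454,285)))]:
  print(n,*tri(*a))
print("wrist far tip", plane(*w(345,416),.062)," / ",plane(*w(455,416),.062), "bases",plane(*w(350,389),.022),plane(*w(447,389),.022))
print("knob",tri(s(497,220),d(240,248)))
print("seat corners wrist",[plane(*w(*p),.022) for p in ((331,376),(468,376),(466,476),(333,476))])
E
```

```text
far tip [0.612  0.0767 0.0626] [np.float64(0.0003601778677580925), np.float64(0.0003601778677580913)]
near tip [0.5317 0.0846 0.0605] [np.float64(0.001147545058556979), np.float64(0.00114754505855688)]
far base [0.612  0.0758 0.0218] [np.float64(0.00037278975136188726), np.float64(0.0003727897513619723)]
near base [0.5322 0.0847 0.022 ] [np.float64(0.00023093047626957677), np.float64(0.00023093047626949862)]
wrist far tip [0.5363 0.0829 0.062 ]  /  [0.616  0.0749 0.062 ] bases [0.5362 0.0834 0.022 ] [0.6146 0.0756 0.022 ]
knob (array([0.5819, 0.1795, 0.1105]), [np.float64(0.00043691218908507916), np.float64(0.0004369121890851657)])
seat corners wrist [array([0.5225, 0.0965, 0.022 ]), array([0.6322, 0.0855, 0.022 ]), array([ 0.6255, -0.0099,  0.022 ]), array([0.5108, 0.0018, 0.022 ])]
```

apply_moves(motion=[[55,2,0.5,-0.1,-0.3],[55,4,1,-0.2,-0.6],[55,6,1.5,-0.3,-1],[55,8,2,-0.4,-1.4],[55,10,2.5,-0.5,-1.9],[55,12,2.9,-0.63,-1.9],[55,13,2.9,-0.63,-1.9],[55,13,2.9,-0.63,-1.9],[55,13,2.9,-0.63,-1.9]])

```text
t: 7.82
tcp_pos: [0.5239, -0.2041, 0.1177]
tool_rot: [0.555, -0.439, 0.437, -0.555]
force: [-0.2, 1.4, -0.5]
finger_gap: 0.643
```

```bash
python3 - <<'E'
from h import *
for i in range(3):print(manip.sense()["tcp_pos"])
W=manip.get_calibration("wrist")
im=manip.snapshot("wrist");np.save("pics/w3.npy",im);crop(im,"w3.png",0,0,512,384,1.56)
import pickle;pickle.dump(W,open("pics/W3.pkl","wb"))
go([.5272,-.2057,.012],13.5)
E
```

```text
[ 0.5239 -0.2041  0.1177]
[ 0.5239 -0.2041  0.1177]
[ 0.5239 -0.2041  0.1177]
t 7.88 tcp [ 0.5242 -0.2037  0.118 ] zyaw 13.51 q6 -0.806 F [ 0.0101 -0.0641  0.3177] gap 55.0
shift units [0.096 3.534 0.089]
twist units 0.001
twist units -17.999
```

View pics/w3.png

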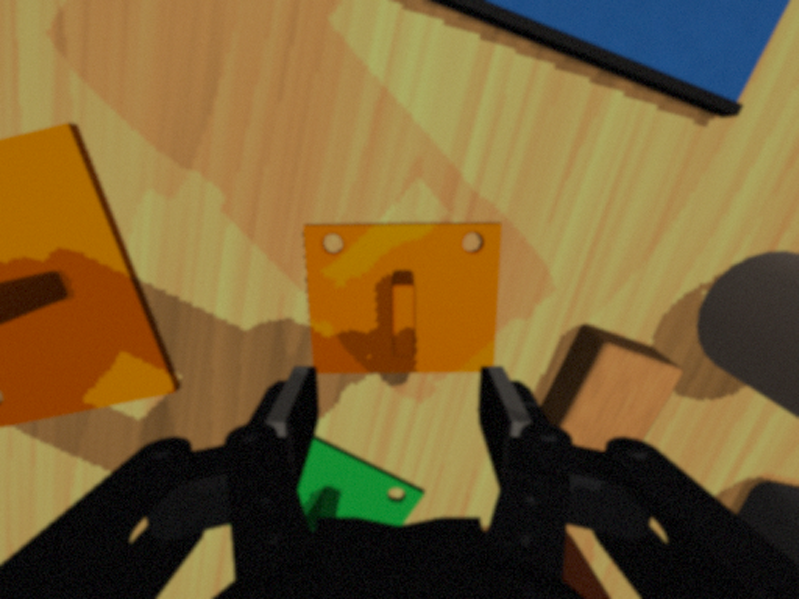

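The wrist view shows the small orange board almost square: holes at (333,243) and (472,242), grip top at about (403,312). The tag box is clear to the right.

```bash
python3 - <<'E'
from h import *
import pickle
W=pickle.load(open("pics/W3.pkl","rb"))
w=lambda x,y:(W,(x/1.56-.2,y/1.56-.2))
a=plane(*w(333,243),.005);b=plane(*w(472,242),.005);v=b-a
print(a,b,np.linalg.norm(v),np.degrees(np.arctan2(v[1],v[0])))
n=np.array([-v[1],v[0]])/np.linalg.norm(v);print("centre",(a+b)[:2]/2-.035*n)
a=plane(*w(305,225),.005);b=plane(*w(501,223),.005);v=b-a;print(np.degrees(np.arctan2(v[1],v[0])),np.linalg.norm(v))
a=plane(*w(393,284),.041);b=plane(*w(414,284),.041);c=plane(*w(393,355),.041);d=plane(*w(416,355),.041);print("grip top",(a+b+c+d)/4,np.linalg.norm(a-b),np.linalg.norm(a-c))
E
```

```text
[ 0.4809 -0.1832  0.005 ] [ 0.5578 -0.1642  0.005 ] 0.0792192457810281 13.87584690838495
centre [ 0.5278 -0.2077]
14.036398471928019 0.11038665781270403
grip top [ 0.528  -0.2069  0.041 ] 0.01056395316201645 0.038746422711191
```

apply_moves(motion=[[50,0.12,1,0.1,-0.03],[45,0.12,2,0.1,-0.03],[40,0.12,3,0.1,-0.03],[40,0.12,3.5,0.1,-0.03],[40,0.12,3.5,0.1,-0.03],[8,0.12,3.5,0.1,-0.03],[8,0.12,3.5,0.1,-0.03],[8,0.12,3.5,0.1,-0.03],[8,0.12,3.5,0.1,-0.03],[8,0.12,3.5,0.1,-0.03]], squeeze=60)

```text
t: 9.12
tcp_pos: [0.5295, -0.2086, 0.0152]
tool_rot: [-0.556, 0.436, -0.437, 0.556]
force: [0.3, 1.2, 6.3]
finger_gap: 0.131
```

```bash
python3 - <<'E'
from h import *
go([.5685,.0457,.15],-5.75)
E
```

```text
t 9.12 tcp [ 0.5295 -0.2086  0.0152] zyaw 13.74 q6 -0.812 F [0.3031 1.159  6.2616] gap 11.2
shift units [-7.918 -4.5    3.283]
twist units 1.949
twist units -16.051
```

apply_moves(motion=[[8,0,-1,0,0],[8,0,-2.5,0,0],[8,-1,-4,0.4,0.3],[8,-2.5,-4.5,1.1,0.7],[8,-4,-4.5,1.7,1.2],[8,-5.5,-4.5,2.3,1.6],[8,-7,-4.5,2.9,1.95],[8,-7.9,-4.5,3.28,1.95],[8,-7.9,-4.5,3.28,1.95],[8,-7.9,-4.5,3.28,1.95]])

```text
t: 10.38
tcp_pos: [0.5676, 0.045, 0.1488]
tool_rot: [0.475, -0.524, 0.524, -0.474]
force: [0.3, -0.3, -0.9]
finger_gap: 0.127
```

```bash
python3 - <<'E'
from h import *
go([.5685,.0457,.11],-5.75)
im=manip.snapshot("side");np.save("pics/side4.npy",im);crop(im,"side4.png",140,100,180,140,4.4)
im=manip.snapshot("scene");np.save("pics/scene4.npy",im);crop(im,"scene4.png",180,100,180,140,4.4)
im=manip.snapshot("wrist");crop(im,"wrist4.png",0,0,512,384,1.56)
E
```

```text
t 10.38 tcp [0.5676 0.045  0.1488] zyaw -5.74 q6 -0.016 F [ 0.3152 -0.3166 -0.9134] gap 10.9
shift units [-0.028  1.294  0.027]
twist units 0.001
twist units -17.999
```

View pics/side4.png

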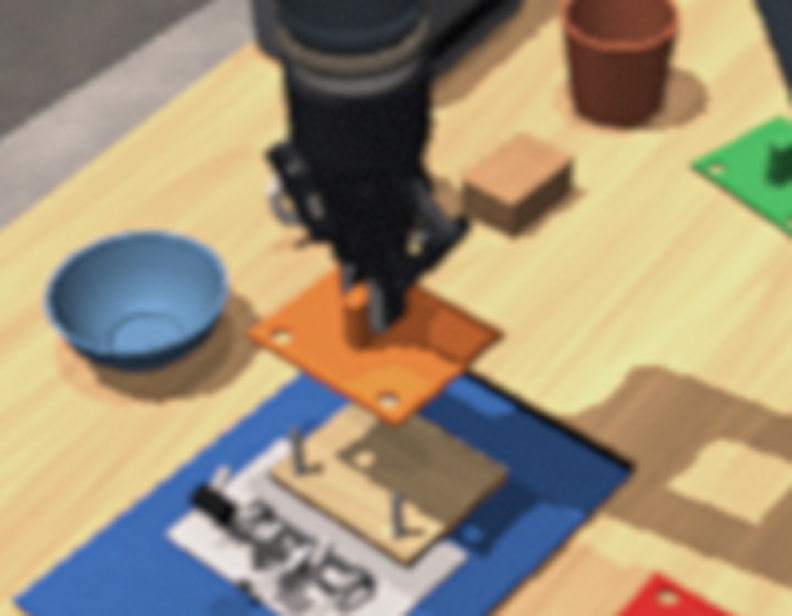

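View pics/scene4.png

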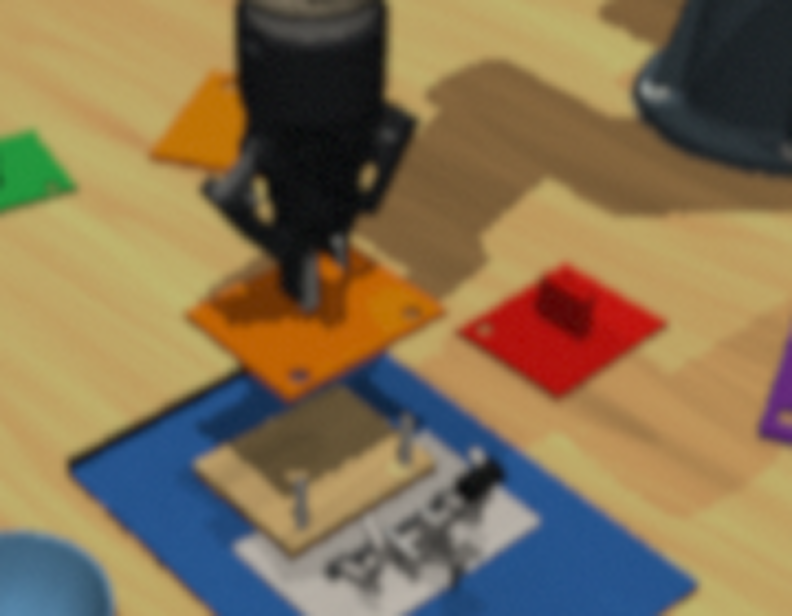

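View pics/wrist4.png

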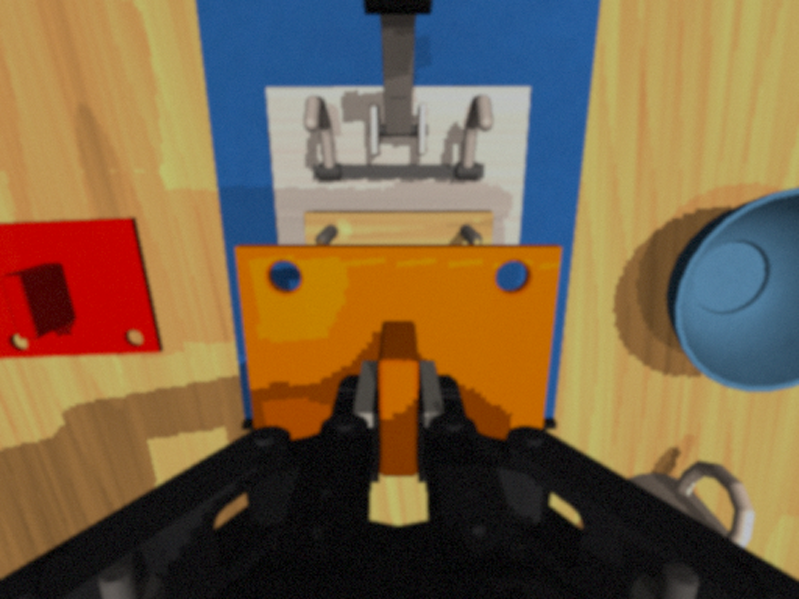

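```bash
python3 - <<'E'
from h import *
S=manip.get_calibration("scene");D=manip.get_calibration("side")
s=lambda x,y:(S,(180+x/4.4-.4,100+y/4.4-.4)); d=lambda x,y:(D,(140+x/4.4-.4,100+y/4.4-.4))
P={}
for n,a,b in [("hfar",(298,377),(283,335)),("hnear",(411,312),(389,401)),("pfar",(300,477),(297,431)),("pnear",(406,414),(397,494)),("bfar",(301,527),(301,472)),("bnear",(405,462),(402,535))]:
  P[n],e=tri(s(*a),d(*b));print(n,P[n],np.round(e[0],4))
for a,b in(("hfar","hnear"),("pfar","pnear"),("bfar","bnear")):
  v=P[a]-P[b];print(a,np.linalg.norm(v),np.degrees(np.arctan2(v[1],v[0])),(P[a]+P[b])/2)
E
```

```text
hfar [0.6117 0.0767 0.1376] 0.0
hnear [0.5311 0.0852 0.1382] 0.0011
pfar [0.6102 0.076  0.0613] 0.0011
pnear [0.5311 0.0843 0.0618] 0.0011
bfar [0.6116 0.0766 0.0238] 0.0001
bnear [0.5309 0.0838 0.0238] 0.0
hfar 0.08099062512000806 -6.007331488738401 [0.5714 0.0809 0.1379]
pfar 0.079536882229656 -5.957576730933732 [0.5707 0.0802 0.0615]
bfar 0.08100855664839939 -5.105122310788073 [0.5712 0.0802 0.0238]
```

The holes sit over the posts to within 1 mm by side and scene triangulation. The wrist view agrees: holes at (285,276) and (512,276), square to the file.

apply_moves(motion=[[8,0.02,0.7,0,0],[8,0.02,1.4,0,0],[8,0.02,2,0,0],[8,0.02,2,0,0],[8,0.02,2,0,0]])

```text
t: 11.15
tcp_pos: [0.5684, 0.0442, 0.0894]
tool_rot: [0.474, -0.524, 0.525, -0.474]
force: [-0.3, 0.4, -1.1]
finger_gap: 0.129
```

```bash
python3 - <<'E'
from h import *
go([.5685,.0457,.037],-5.75)
im=manip.snapshot("side");crop(im,"side5.png",180,160,90,70,8)
im=manip.snapshot("scene");crop(im,"scene5.png",210,160,90,70,8)
im=manip.snapshot("wrist");crop(im,"wrist5.png",120,60,270,200,2.9)
E
```

```text
t 11.15 tcp [0.5684 0.0442 0.0894] zyaw -5.81 q6 -0.017 F [-0.2642  0.3917 -1.1211] gap 11.0
shift units [-0.051  1.748 -0.002]
twist units -0.006
twist units 17.994
```

View pics/side5.png

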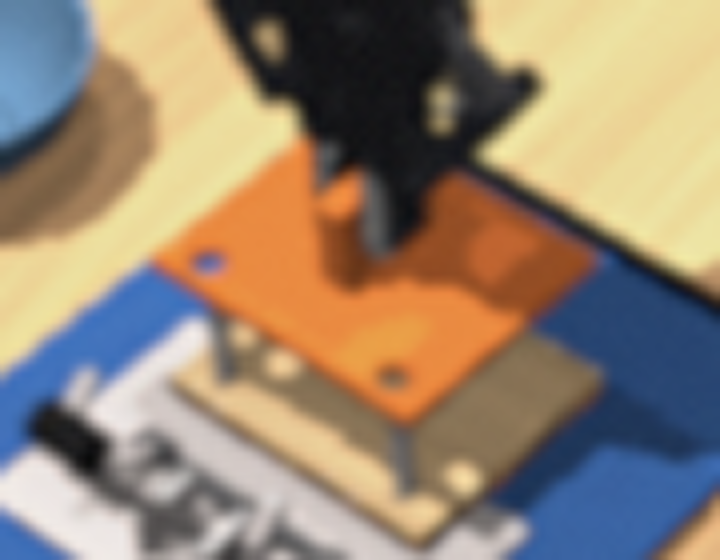

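View pics/scene5.png

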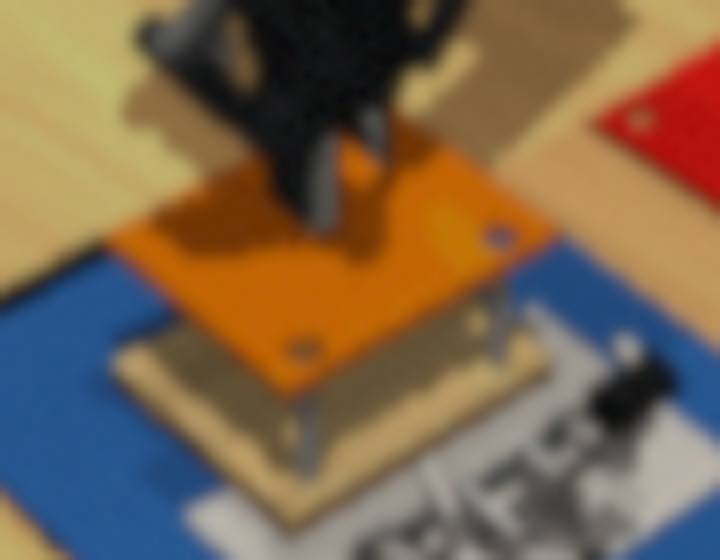

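View pics/wrist5.png

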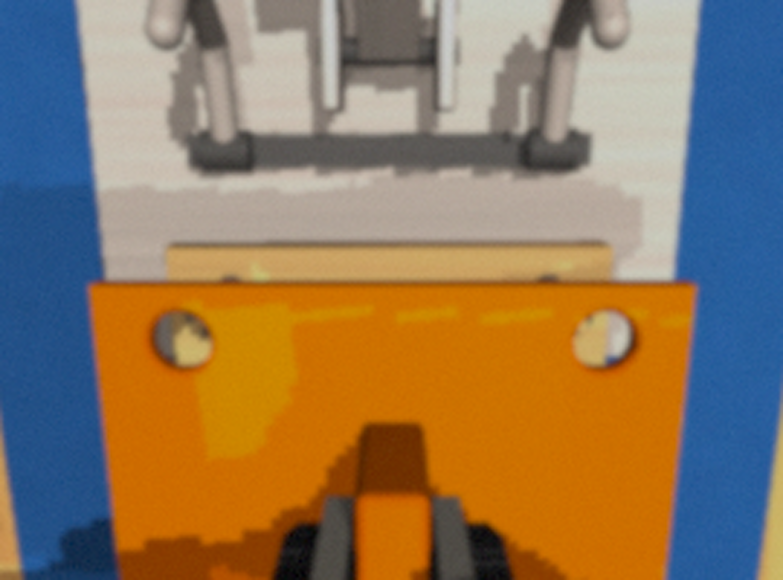

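Both posts lie directly under the holes in the side and scene views. I'll descend in small steps.

apply_moves(motion=[[8,0,0.25,-0.01,0],[8,0,0.45,-0.01,0],[8,0,0.6,-0.01,0],[8,0,0.75,-0.01,0],[8,0,0.75,-0.01,0]])

```text
t: 11.92
tcp_pos: [0.5672, 0.0449, 0.0659]
tool_rot: [-0.475, 0.525, -0.524, 0.474]
force: [-0.7, -1.3, -0.4]
finger_gap: 0.127
```

```bash
python3 - <<'E'
from h import *
go([.5685,.0457,.037],-5.75)
im=manip.snapshot("side");crop(im,"side6.png",180,160,90,70,8)
im=manip.snapshot("scene");crop(im,"scene6.png",210,160,90,70,8)
E
```

```text
t 11.93 tcp [0.5672 0.0449 0.0659] zyaw -5.75 q6 -0.017 F [-0.7091 -1.26   -0.4438] gap 10.9
shift units [-0.031  0.963  0.04 ]
twist units -0.0
twist units 18.0
```

View pics/side6.png

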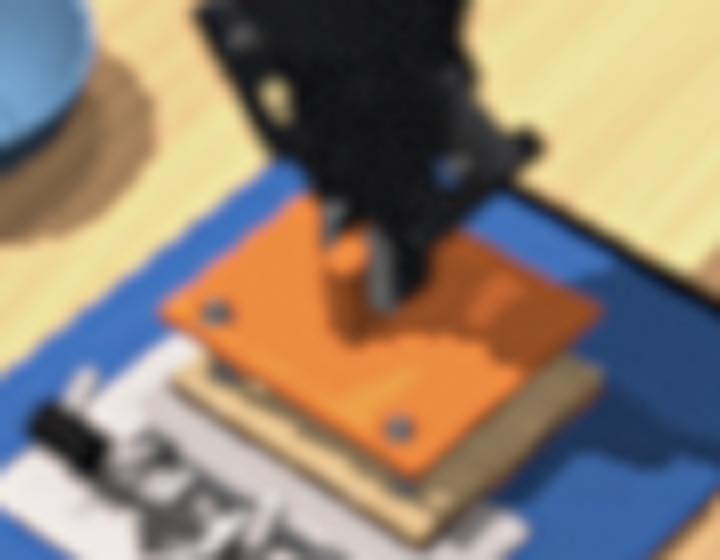

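View pics/scene6.png

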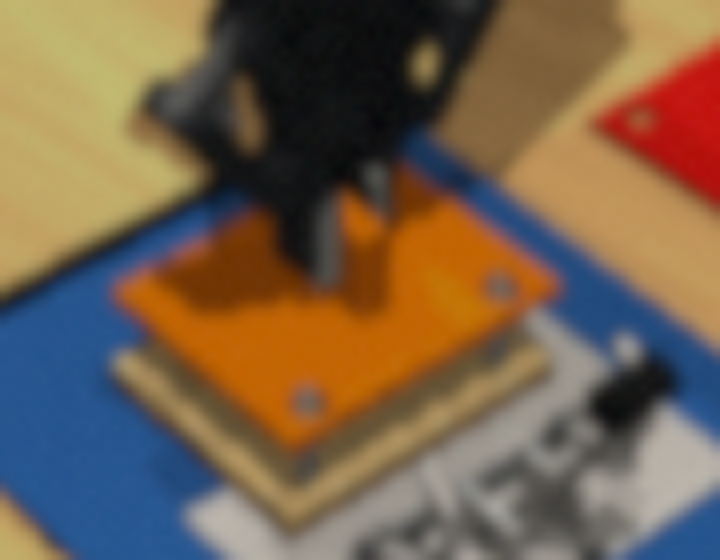

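The posts show inside both holes with no contact force. I'll keep going down to the seat.

apply_moves(motion=[[8,0,0.2,0,0],[8,0,0.4,0,0],[8,0,0.6,0,0],[8,0,0.75,0,0],[8,0,0.85,0,0],[8,0,0.85,0,0]])

```text
t: 12.78
tcp_pos: [0.5674, 0.0449, 0.0406]
tool_rot: [-0.474, 0.525, -0.524, 0.474]
force: [-0.5, 1.4, -0.9]
finger_gap: 0.126
```

apply_moves(motion=[[8,0,0.04,0,0],[8,0,0.08,0,0],[8,0,0.12,0,0],[8,0,0.12,0,0]])

```text
t: 13.28
tcp_pos: [0.5677, 0.0449, 0.0381]
tool_rot: [0.474, -0.524, 0.525, -0.474]
force: [-1.2, 0.6, 4.7]
finger_gap: 0.13
```

apply_moves(motion=[[8,0,0.03,0,0],[8,0,0.03,0,0]])

```text
t: 13.52
tcp_pos: [0.5677, 0.0449, 0.0381]
tool_rot: [0.474, -0.524, 0.525, -0.474]
force: [-2.4, -0.6, 10.9]
finger_gap: 0.132
```

apply_moves(motion=[[35,0,-0.03,0,0],[35,0,-0.03,0,0],[35,0,-0.03,0,0],[35,0,-0.5,0,0],[35,0,-2,0,0],[35,0,-4,0,0],[35,0,-5,0,0],[35,0,-5,0,0]])

```text
t: 14.52
tcp_pos: [0.5696, 0.0447, 0.1902]
tool_rot: [0.473, -0.522, 0.526, -0.476]
force: [-0.3, -0.4, -0.3]
finger_gap: 0.409
```

```bash
python3 - <<'E'
from h import *
go([.5815,.1802,.20],-5.75)
im=manip.snapshot("side");np.save("pics/side7.npy",im);crop(im,"side7.png",160,150,120,90,6.5)
im=manip.snapshot("scene");np.save("pics/scene7.npy",im);crop(im,"scene7.png",200,150,120,90,6.5)
E
```

```text
t 14.53 tcp [0.5696 0.0447 0.1902] zyaw -5.74 q6 -0.017 F [-0.2685 -0.3816 -0.3379] gap 34.9
shift units [-4.532 -0.327 -0.054]
twist units 0.001
twist units -17.999
```

View pics/side7.png

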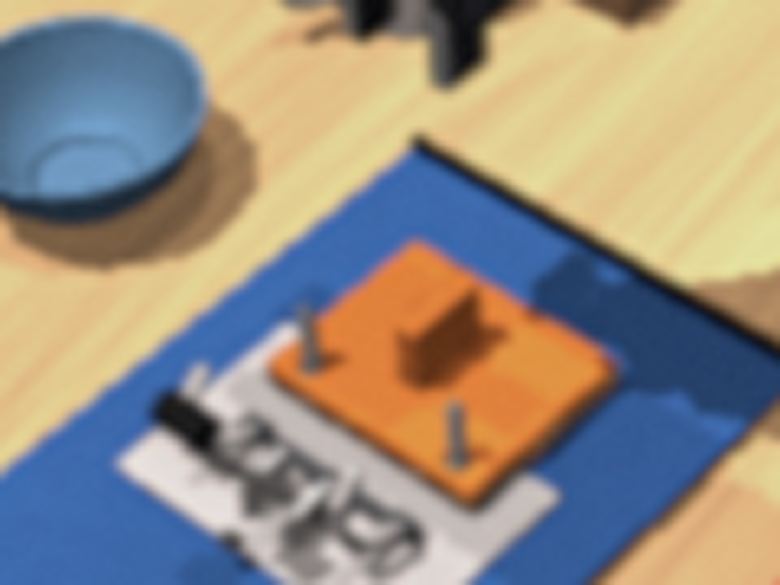

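View pics/scene7.png

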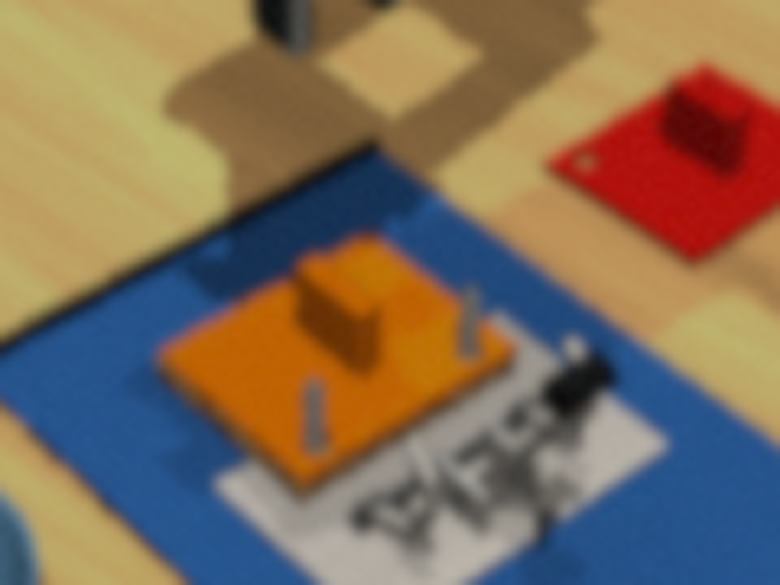

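The board lies flat and both posts stand through it, with the lever still open (side knob (185,418), scene knob (580,382)). Next I go over the open knob.

apply_moves(motion=[[50,-1.5,-0.5,-0.02,0],[50,-3,-0.5,-0.04,0],[50,-4.3,-0.5,-0.06,0],[50,-4.3,-0.5,-0.06,0],[50,-4.3,-0.5,-0.06,0],[50,-4.3,-0.5,-0.06,0]])

```text
t: 15.38
tcp_pos: [0.5783, 0.1722, 0.2007]
tool_rot: [-0.474, 0.525, -0.525, 0.473]
force: [-0.3, 0.0, 0.3]
finger_gap: 0.582
```

```bash
python3 - <<'E'
from h import *
W=manip.get_calibration("wrist");im=manip.snapshot("wrist");crop(im,"w8.png",0,0,512,384,1.56)
go([.5807,.1732,.0904],-5.75)
E
```

```text
t 15.43 tcp [0.5785 0.1722 0.201 ] zyaw -5.84 q6 0.206 F [ 1.1502 -0.026   0.4653] gap 50.0
shift units [-0.043  3.685  0.074]
twist units -0.009
twist units 17.991
```

View pics/w8.png

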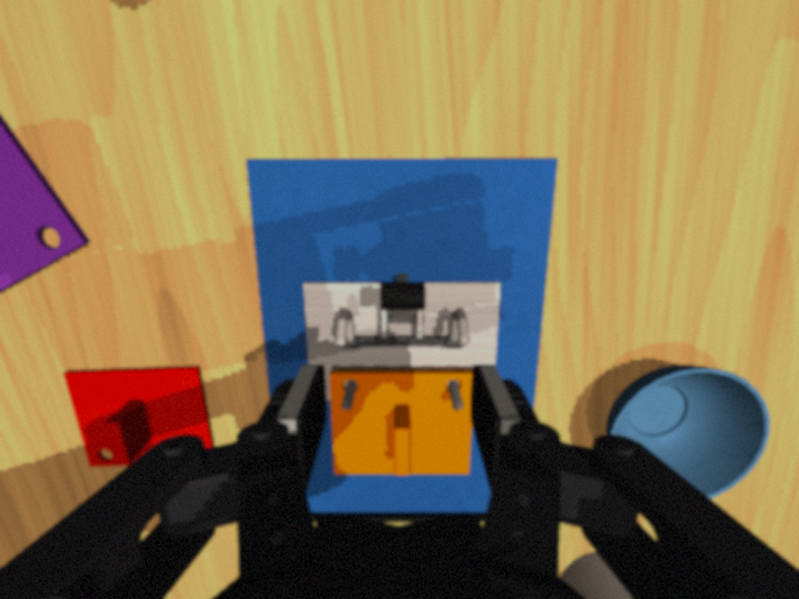

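The board is still on both posts ((349,395) and (455,395)). The knob is at (403,296), close to the finger centre line, so I descend and grip.

apply_moves(motion=[[50,-0.04,1,0.06,0],[50,-0.04,2,0.06,0],[50,-0.04,3,0.06,0],[50,-0.04,3.5,0.06,0],[50,-0.04,3.6,0.06,0],[50,-0.04,3.6,0.06,0]])

```text
t: 16.18
tcp_pos: [0.5813, 0.1742, 0.0941]
tool_rot: [0.474, -0.524, 0.525, -0.475]
force: [0.0, 0.5, 0.2]
finger_gap: 0.588
```

```bash
python3 - <<'E'
from h import *
go([.5807,.1732,.0904],-5.75)
im=manip.snapshot("side");crop(im,"side9.png",150,150,110,85,7)
E
```

```text
t 16.18 tcp [0.5813 0.1742 0.0941] zyaw -5.77 q6 0.208 F [0.0194 0.5405 0.1746] gap 50.2
shift units [ 0.037  0.125 -0.017]
twist units -0.002
twist units 17.998
```

View pics/side9.png

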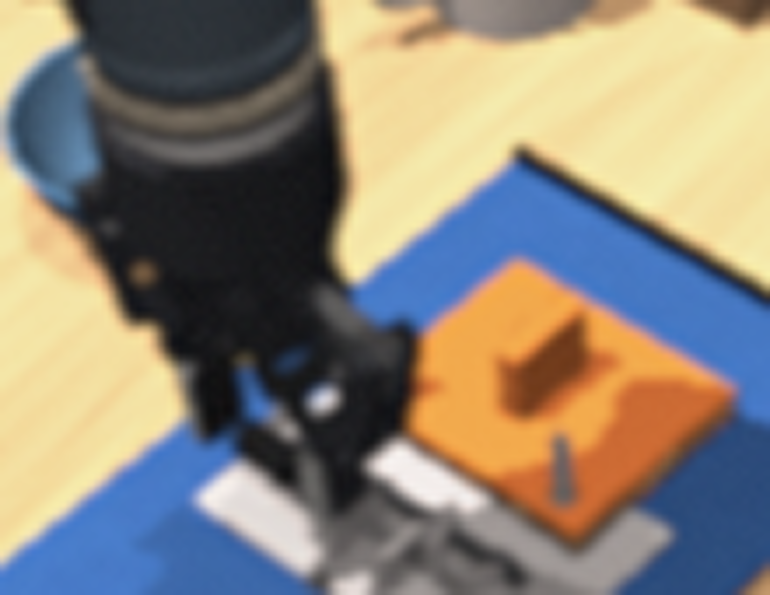

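apply_moves(motion=[[45,0.03,0.1,0,0],[20,0.03,0.1,0,0],[20,0.03,0.1,0,0],[20,0.03,0.1,0,0],[20,0.03,0.1,0,0],[20,0.03,0.1,0,0]], squeeze=40)

```text
t: 16.98
tcp_pos: [0.5808, 0.1737, 0.0908]
tool_rot: [0.474, -0.524, 0.525, -0.475]
force: [-0.3, 0.8, 4.7]
finger_gap: 0.269
```

```bash
python3 - <<'E'
from h import *
go([.5858,.2244,.0202],-5.75)
E
```

```text
t 16.98 tcp [0.5808 0.1737 0.0908] zyaw -5.75 q6 0.207 F [-0.3208  0.8148  4.7284] gap 23.0
shift units [-1.699  2.356 -0.006]
twist units -0.0
twist units 18.0
```

apply_moves(motion=[[20,-0.14,0.06,0,0],[20,-0.27,0.14,0,0],[20,-0.46,0.27,0,0],[20,-0.64,0.4,0,0],[20,-0.81,0.56,0,0],[20,-0.97,0.72,0,0],[20,-1.24,1.07,0,0],[20,-1.36,1.27,0,0],[20,-1.46,1.47,0,0],[20,-1.62,1.9,0,0],[20,-1.68,2.1,0,0],[20,-1.68,2.1,0,0]])

```text
t: 18.48
tcp_pos: [0.5857, 0.2229, 0.0273]
tool_rot: [0.475, -0.524, 0.525, -0.474]
force: [-0.7, -4.0, 6.2]
finger_gap: 0.272
```

apply_moves(motion=[[20,-0.01,0.05,0,0],[20,-0.01,0.1,0,0],[20,-0.01,0.15,0,0],[20,-0.01,0.15,0,0]])

```text
t: 18.98
tcp_pos: [0.5858, 0.2236, 0.0233]
tool_rot: [0.475, -0.524, 0.525, -0.474]
force: [-0.9, -3.0, 7.2]
finger_gap: 0.268
```

apply_moves(motion=[[20,0,0.03,0,0],[20,0,0.05,0,0],[20,0,0.05,0,0]])

```text
t: 19.35
tcp_pos: [0.5858, 0.2238, 0.022]
tool_rot: [0.474, -0.524, 0.525, -0.474]
force: [-1.2, -1.6, 8.3]
finger_gap: 0.27
```

apply_moves(motion=[[20,0,0.03,0,0],[20,0,0.03,0,0]])

```text
t: 19.6
tcp_pos: [0.5858, 0.2239, 0.0207]
tool_rot: [0.474, -0.524, 0.525, -0.474]
force: [-0.2, -1.5, 4.7]
finger_gap: 0.271
```

apply_moves(motion=[[20,0,0.03,0,0],[20,0,0.03,0,0]])

```text
t: 19.85
tcp_pos: [0.5857, 0.2241, 0.019]
tool_rot: [0.474, -0.524, 0.524, -0.474]
force: [0.6, -0.9, -1.0]
finger_gap: 0.271
```

Past the click: the force changed sign. Now I feel for the stop.

apply_moves(motion=[[20,0,0.03,0,0],[20,0,0.03,0,0]])

```text
t: 20.1
tcp_pos: [0.5856, 0.2243, 0.0179]
tool_rot: [-0.474, 0.525, -0.524, 0.474]
force: [1.7, 1.2, -3.5]
finger_gap: 0.271
```

apply_moves(motion=[[20,0,0.02,0,0],[20,0,0.02,0,0]])

```text
t: 20.35
tcp_pos: [0.5856, 0.2242, 0.0178]
tool_rot: [-0.474, 0.525, -0.524, 0.474]
force: [2.3, 2.0, -2.5]
finger_gap: 0.272
```

apply_moves(motion=[[20,0,0.03,0,0],[20,0,0.03,0,0]])

```text
t: 20.6
tcp_pos: [0.5857, 0.2243, 0.0174]
tool_rot: [-0.474, 0.525, -0.524, 0.474]
force: [1.4, 2.7, -2.4]
finger_gap: 0.271
```

apply_moves(motion=[[20,0,0.02,0,0],[20,0,0.02,0,0]])

```text
t: 20.85
tcp_pos: [0.5857, 0.2243, 0.0172]
tool_rot: [-0.474, 0.525, -0.525, 0.474]
force: [0.9, 3.5, 1.5]
finger_gap: 0.269
```

Stop contact is beginning. The force is rising.

apply_moves(motion=[[20,0,0.02,0,0],[20,0,0.02,0,0]])

```text
t: 21.1
tcp_pos: [0.5858, 0.2243, 0.0169]
tool_rot: [0.474, -0.524, 0.525, -0.475]
force: [-0.0, 3.0, 5.2]
finger_gap: 0.27
```

apply_moves(motion=[[20,0,0.02,0,0],[20,0,0.02,0,0]])

```text
t: 21.35
tcp_pos: [0.5859, 0.2243, 0.0168]
tool_rot: [0.474, -0.524, 0.525, -0.475]
force: [-0.7, 3.1, 7.8]
finger_gap: 0.271
```

apply_moves(motion=[[20,0,0.02,0,0],[20,0,0.02,0,0]])

```text
t: 21.6
tcp_pos: [0.5859, 0.2243, 0.0166]
tool_rot: [0.474, -0.524, 0.525, -0.475]
force: [-1.3, 3.8, 10.5]
finger_gap: 0.274
```

apply_moves(motion=[[20,0,0.01,0,0],[20,0,0.01,0,0],[20,0,0.01,0,0]])

```text
t: 21.98
tcp_pos: [0.586, 0.2243, 0.0165]
tool_rot: [0.474, -0.524, 0.525, -0.475]
force: [-1.5, 3.4, 11.4]
finger_gap: 0.277
```

```bash
python3 - <<'E'
from h import *
im=manip.snapshot("side");crop(im,"side10.png",150,190,90,70,8)
im=manip.snapshot("wrist");crop(im,"w10.png",120,100,270,200,2.9)
go([.5858,.2244,.0202],-5.75)
E
```

```text
t 22.07 tcp [0.5859 0.2243 0.0166] zyaw -5.76 q6 0.288 F [-0.9914  3.8365 11.3759] gap 22.9
shift units [-0.002 -0.121 -0.005]
twist units -0.001
twist units 17.999
```

View pics/w10.png

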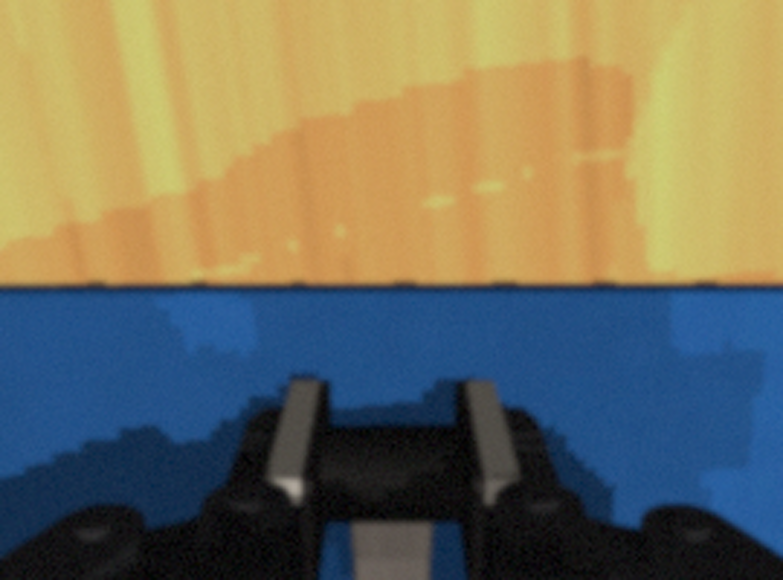

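View pics/side10.png

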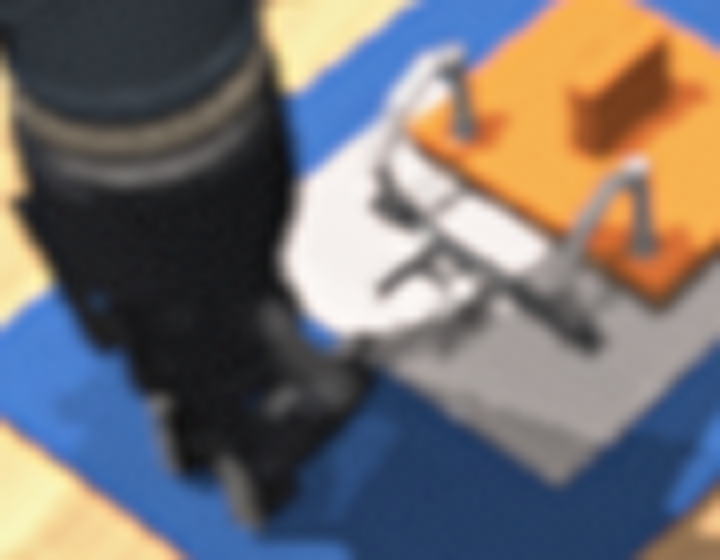

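The side view shows both arches closed over the posts. The wrist view shows the pads on the knob ends at about (310,430) and (485,430). Because the fingertips were close to the cover, I'll release and repeat the push on the knob's top, where the felt force can only come from the lever.

apply_moves(motion=[[20,0,-0.07,0,0],[45,0,-0.07,0,0],[45,0,-0.07,0,0],[45,0,-0.07,0,0],[45,0,-1,0,0],[45,0,-2,0,0],[45,0,-2.5,0,0],[45,0,-2.5,0,0]])

```text
t: 23.08
tcp_pos: [0.5862, 0.224, 0.0904]
tool_rot: [0.474, -0.524, 0.525, -0.475]
force: [0.1, -0.1, 0.5]
finger_gap: 0.53
```

```bash
python3 - <<'E'
from h import *
go([.5865,.2242,.055],-5.75)
im=manip.snapshot("wrist");crop(im,"w11.png",0,0,512,384,1.56)
im=manip.snapshot("side");crop(im,"side11.png",150,180,110,85,7)
E
```

```text
t 23.07 tcp [0.5862 0.224  0.0904] zyaw -5.75 q6 0.288 F [ 0.0864 -0.1077  0.5361] gap 45.3
shift units [-0.007  1.18   0.005]
twist units -0.0
twist units 18.0
```

View pics/w11.png

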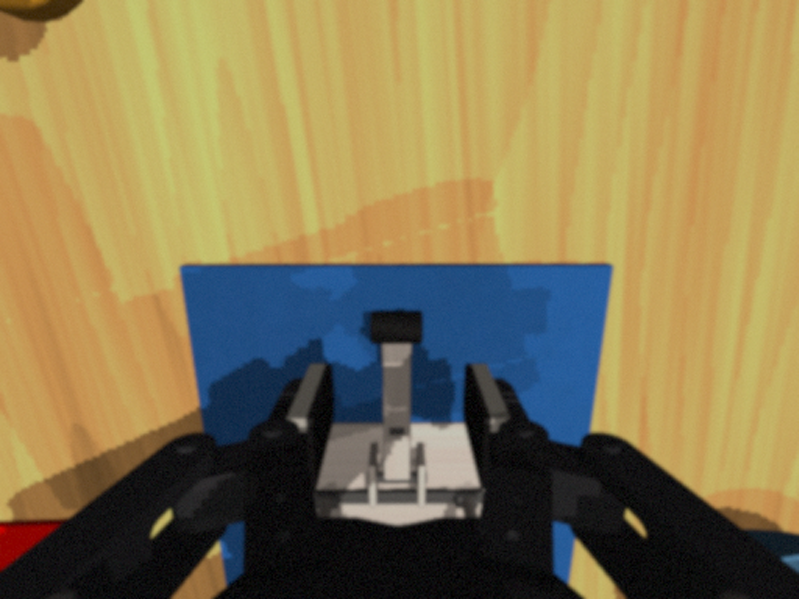

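View pics/side11.png

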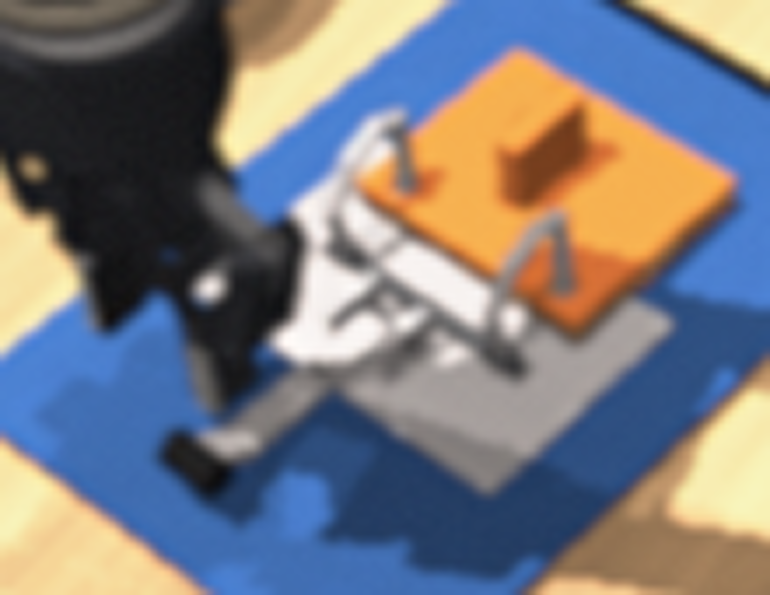

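The lever stays home by itself, with the knob at side (197,465) and the arches closed. Next I shut the fingers and press the knob's top.

apply_moves(motion=[[0,0,0,0,0],[0,0,0,0,0],[0,0,0,0,0],[0,0,0.4,0,0],[0,0,0.8,0,0],[0,0,1.1,0,0],[0,0,1.2,0,0],[0,0,1.2,0,0]])

```text
t: 24.18
tcp_pos: [0.5855, 0.2239, 0.0532]
tool_rot: [-0.474, 0.525, -0.524, 0.474]
force: [0.9, -0.7, 0.0]
finger_gap: -0.001
```

apply_moves(motion=[[0,0,0.08,0,0],[0,0,0.16,0,0],[0,0,0.22,0,0],[0,0,0.22,0,0]])

```text
t: 24.68
tcp_pos: [0.5855, 0.2239, 0.0468]
tool_rot: [-0.474, 0.524, -0.524, 0.474]
force: [-0.4, -0.6, -0.2]
finger_gap: 0.002
```

apply_moves(motion=[[0,0,0.03,0,0],[0,0,0.06,0,0],[0,0,0.06,0,0]])

```text
t: 25.05
tcp_pos: [0.5855, 0.224, 0.0451]
tool_rot: [-0.474, 0.524, -0.524, 0.474]
force: [1.3, -0.0, 0.3]
finger_gap: 0.001
```

apply_moves(motion=[[0,0,0.03,0,0],[0,0,0.05,0,0],[0,0,0.05,0,0]])

```text
t: 25.42
tcp_pos: [0.5855, 0.224, 0.0436]
tool_rot: [-0.474, 0.524, -0.524, 0.474]
force: [-0.5, -0.1, -0.3]
finger_gap: -0.002
```

apply_moves(motion=[[0,0,0.03,0,0],[0,0,0.04,0,0],[0,0,0.04,0,0]])

```text
t: 25.8
tcp_pos: [0.5858, 0.224, 0.0429]
tool_rot: [0.474, -0.524, 0.525, -0.474]
force: [-1.2, -0.2, 3.4]
finger_gap: 0.002
```

apply_moves(motion=[[0,0,0.02,0,0],[0,0,0.02,0,0]])

```text
t: 26.05
tcp_pos: [0.5859, 0.2241, 0.0427]
tool_rot: [0.474, -0.524, 0.525, -0.475]
force: [-1.6, -0.8, 7.1]
finger_gap: 0.001
```

apply_moves(motion=[[0,0,0.02,0,0],[0,0,0.02,0,0]])

```text
t: 26.3
tcp_pos: [0.5859, 0.2241, 0.0425]
tool_rot: [0.474, -0.524, 0.525, -0.475]
force: [-1.8, -0.3, 8.7]
finger_gap: 0.001
```

apply_moves(motion=[[0,0,0.02,0,0],[0,0,0.02,0,0],[0,0,0.02,0,0]])

```text
t: 26.68
tcp_pos: [0.586, 0.2242, 0.0423]
tool_rot: [0.474, -0.524, 0.525, -0.475]
force: [-2.4, -1.6, 11.1]
finger_gap: 0.001
```

apply_moves(motion=[[0,0,0.01,0,0],[0,0,0.01,0,0],[0,0,0.01,0,0]])

```text
t: 27.05
tcp_pos: [0.5861, 0.2242, 0.0422]
tool_rot: [0.474, -0.524, 0.525, -0.475]
force: [-3.1, 0.6, 12.7]
finger_gap: 0.001
```

12.7 N against the stop. Now I retreat straight up and check.

apply_moves(motion=[[0,0,-0.2,0,0],[0,0,-1,0,0],[0,0,-3,0,0],[0,0,-5,0,0],[0,-2,-6,0,0],[0,-3,-6,0,0],[0,-3,-6,0,0],[0,-3,-6,0,0]])

```text
t: 28.05
tcp_pos: [0.5939, 0.3129, 0.2192]
tool_rot: [-0.475, 0.525, -0.524, 0.474]
force: [-0.6, -0.6, 0.1]
finger_gap: 0.0
```

```bash
python3 - <<'E'
from h import *
go([.5865,.2242,.055],-5.75)
im=manip.snapshot("scene");np.save("pics/scene12.npy",im);crop(im,"scene12.png",190,145,155,120,5)
im=manip.snapshot("side");np.save("pics/side12.npy",im);crop(im,"side12.png",140,155,150,120,5)
E
```

```text
t 28.05 tcp [0.5939 0.3129 0.2192] zyaw -5.73 q6 0.419 F [-0.646  -0.5831  0.1458] gap 0.0
shift units [2.958 5.478 0.061]
twist units 0.002
twist units -17.998
```

View pics/scene12.png

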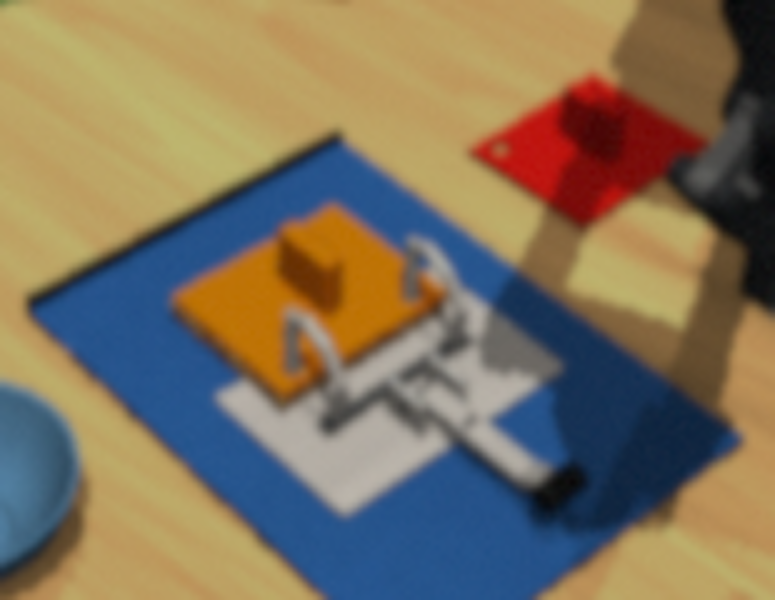

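View pics/side12.png

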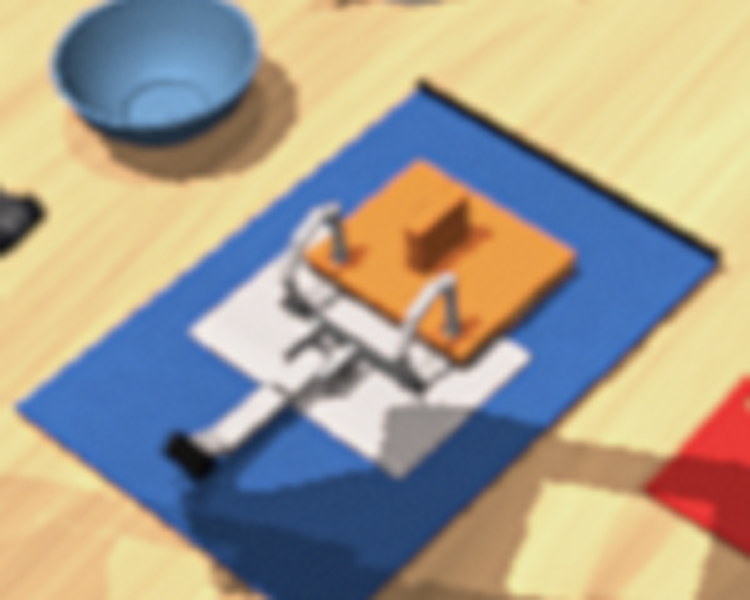

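Both views show the lever back where it started (side (190,455), matching the initial picture), the arches closed over the posts, and the board flat. The gripper is clear, so I hand in.

```bash
python3 - <<'E'
from h import *
print(manip.sign_off())
E
```

```text
the job is handed in; nothing more can be done
None
```

I lifted the lever to open the rings, set the small orange board flat on the filed boards with both posts through its holes, and closed the lever past its click. I then pushed it against its stop and handed the job in at about 28 s.

- **Board placement:** before lowering, the holes measured within about 1 mm of the posts. It seated with about 11 N felt at the wrist. Afterwards both posts were visible through the holes with the board lying flat.
- **Push on the lever:** I pushed twice, not once. The first push was about 11 N with the knob gripped, with the fingertips about 6 mm above the file's cover. That left some doubt about what they were pressing on, so I pushed again on the knob's top with shut fingers. That second push reached 12.7 N, below the 18 N limit.
- **Last pictures:** the knob is back at its original home position in the side view (about 1 px off in the scene view). Both arches are closed over the board, the gripper is clear and the bowl is where it was. I did not re-measure the other bystanders; no contact with them was seen or felt.
- **Disagreements:** one wrist-camera reading of the posts was about 4 mm off the two fixed cameras, so I used the fixed ones. While gripped, the lever's stop came about 3 mm lower than I expected, possibly from the pads slipping on the knob.

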